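# Put the fruit away under the hinged cover

## Task

Put the fruit away in the fruit keeper: gather every loose fruit on the counter (three to five of the mandarin, plum, kiwi, lime and fig) into the white tray, raise the clear cover right up to its stop, and slide the tray along the counter, never lifting or tipping it, squarely onto the keeper's mat (tray and fruit may be done in either order). Then, with all the fruit in the tray on the mat, lower the cover gently until it is fully down over it, and let go; leave everything else on the counter where it is.

Things in the scene. Friction and masses are not known exactly. Their poses are not given: they have to be found in the camera images.
- keeper: fixed fruit keeper: dark mat 180 (x) by 262 (y), 1 thick, flat on the counter; a lighter rectangle 142 x 202 marks the tray's place; along the far (+x) edge a steel back bar 14 high, its near face 78 from the mat's centre, a backstop. Sides and front are open when the cover is up. Origin: centre of the mat, at counter height; x points away from the robot to the back bar, y along that bar
- cover (a joint): clear box-shaped cover, grey edges, hinged on the back bar: outside 178 deep, 258 wide, top 70 above the counter; inside 170 x 250, 66 high; walls 4. Value in rad: 0 = fully down on its stop, 1.55 = up on its stop, standing on edge above the back bar, hollow side to the robot. Stiff hinge: stays wherever it is left; moving the bar takes 1 to 6 N
- cover_bar (a point): middle of the cover's handle: round steel bar 12 thick, 90 long, parallel to the keeper's y, on 8 thick stalks at its ends, its axis 44 out from the cover's front wall. Cover down: 62 above the counter, 226 nearer the robot than the hinge axis and 48 above it; it swings with the cover about that axis, so with the cover up it is on top, stalks below
- cover_hinge (a point): point on the hinge axis (parallel to the keeper's y), middle of the back bar, 93 behind the mat's centre, 14 above the counter; as the cover opens its bar swings up and away from the robot about this axis
- tray: loose white shallow tray, 140 (x) by 200 (y), 14 high, walls and floor 4 thick, open on top, about 0.45 kg. Origin: centre of its underside; z up, y along its length. Too wide to grip across; it slides on the counter when pushed at its sides
- mandarin: loose fruit: squat orange mandarin, 48 wide, 38 tall, standing on a small flat foot, hard. Origin: centre of its foot; z along its axis. May be absent
- mandarin_mid (a point): middle of the mandarin, 19 above its foot on its axis
- plum: loose fruit: dark red-purple plum, 42 wide, 41 tall, standing on a small flat foot, hard. Origin: centre of its foot; z along its axis. May be absent
- plum_mid (a point): middle of the plum, 20.5 above its foot on its axis
- kiwi: loose fruit: brown upright kiwi, 44 wide, 49 tall, standing on a small flat foot, hard. Origin: centre of its foot; z along its axis. May be absent
- kiwi_mid (a point): middle of the kiwi, 24.5 above its foot on its axis
- lime: loose fruit: green lime standing on end, 43 wide, 44 tall, standing on a small flat foot, hard. Origin: centre of its foot; z along its axis. May be absent
- lime_mid (a point): middle of the lime, 22 above its foot on its axis
- fig: loose fruit: dark purple fig, 45 wide near its foot (at 16 above it), narrowing to a neck of 14 at its top, 46 tall, standing on a small flat foot, hard. Origin: centre of its foot; z along its axis. May be absent
- fig_mid (a point): middle of the fig, 23 above its foot on its axis
- mug: blue mug, 76 wide, 90 tall; not part of the job, leave it where it is. Origin: underside, centre
- salt: small salt jar, 40 wide, 75 tall; not part of the job, leave it where it is. Origin: underside, centre
- spoon: steel spoon lying flat; not part of the job, leave it where it is. Origin: underside near its middle
- jam: amber jam jar, 66 wide, 90 tall; not part of the job, leave it where it is. Origin: underside, centre
- bowl: empty round bowl, 130 wide, 50 tall; not part of the job, leave it where it is. Origin: underside, centre
- butter: cardboard butter pack 50 x 80 x 35; not part of the job, leave it where it is. Origin: underside, centre
Not all that is in view belongs to the job. Of the things like the fig, leave any that is blue; of the rest the smaller one is meant.

How it is judged:
By the outcome, as a careful person would: the job done as asked, in the order asked, and still so for the second after the job is handed in, with the robot touching nothing.
Of mandarin, plum, kiwi, lime, fig only 3 to 5 are there at a start; the rules pass over those that are not, and their reading is None.
At some moment in a run one of tray may be knocked a few centimetres aside while the robot is not near it.
Once in a run the grip may slacken for a moment while it holds something.
It also fails if it takes over 210 s, if anything falls off the work surface, if the arm or the gripper's body presses on something with over 40 N, if the wrist force passes 120 N, or if a joint passes its speed limit or range.

## Robot

A 6-joint arm with a two-finger parallel gripper is mounted at the origin on the work surface. World frame = base frame: x ahead of the robot, y to its left, z up, the work surface at z = 0. Lengths are in m, angles in rad, forces in N, time in s.
With the tool pointing down it reaches from about 0.375 to 0.975 m from the base axis. Payload 3.8 kg.
Tool frame: the origin (TCP) lies at the very end of the fingers, on their centre line; the grasp point (between the pads) lies 19 mm behind it; z points along the fingers, y is the direction in which the jaws open and shut (so a half turn about z gives the same grasp; the last joint's range is limited). The gripper opens to 85 mm and grips with 20 to 120 N. Pads are 22 mm wide; open, the fingers measure 114 mm over their backs; the gripper's body (76 mm by 85 mm) begins 54 mm behind the grasp point. The pads swing forward as they close: fully open they stand 13 mm farther back than shut.
Start: joints at [1.195, 0.264, 1.604, -0, 1.274, -0.037], TCP at [0.224, 0.637, 0.231] pointing down, gripper open.
Joint ranges: [-2.63, 2.63], [-0.94, 2.18], [0.31, 2.57], [-1.31, 4.45], [0, 2.66], [-2.55, 2.55]. Speed limits (rad/s): [2.57, 2.57, 3.14, 3.14, 3.14, 3.14].

## Interface

Orientations are given as a rotation vector (axis times angle).
In Python, from workcell import bot, viewer, finish_job gives the robot as it stands.
- The arm moves only by the tool servo_tool, never from a script. Its argument "plan" is a list that holds one entry, the list of rows, each a list of 6 numbers: the shift along the tool's x, y, z in cm, then the turn, a rotation vector about the tool's x, y, z in degrees. A call has 1 to 20 rows; each row is the pose to reach, as a shift and turn from the pose measured when the call began, along the tool's axes at that moment; what a row does not reach only later rows make up. A row lasts 1/12 s, in which the tool goes at most 41.7 mm and 7.16 degrees, less where a joint would pass 70% of its speed; a pose out of reach is approached as far as the arm can. A call with a gripper value outside its range is refused whole. "claw" is the finger opening in cm, from 0 to 8.54, set as the call begins (left out, the last holds). The fingers move at their own pace and stop on an object; "grip_force" is the grip in N (left out, the last holds). Time passes only in rows, so rows that repeat a pose let the fingers close. It gives the time, the measured TCP pose, the force and the opening at its end, in the units of the state.
- bot.read_state(): the state, without advancing time (a new reading comes with each control period).
- viewer.read_camera(name): name is "scene" or "top"; returns a dict with "color" (420x560x3 uint8, red, green, blue), "fx", "fy", "cx", "cy" (pixels), "k1" (the pictures are not rectified: a ray, as slopes to the right and down, at radius r is drawn at 1 + k1 r^2 times it, then the intrinsics apply), "eye" and "rotation" of the camera in the world. Camera axes: x right, y down, z forward; pixel columns grow to the right and rows downward; lengths in m; the calibration is good to about 2 mm. A picture is of the moment at which its call begins. There is no depth.
- finish_job(): hands the job in, once; it reports no verdict.
The state is a dict: "time": time; "q": joint angles; "joint_vel": joint speeds; "joint_torque": joint torques, N m; "tool_pos": TCP position; "tcp_rot": TCP orientation; "wrist_force": force on the tool from outside, world axes, zero at the start; "torque": the same for the moment, N m; "width": opening from 0.0 (shut) to 1.0 (fully open).
Only numpy, scipy, OpenCV 4.12 (cv2) and the standard library are available. Lean on these libraries where they do the work, as an engineer would, in place of code of your own. Each camera call takes 0.05 s, during which the arm holds its last target.

## Working session

There is one attempt and no reset: what is moved stays moved. The work goes in short steps, Python scripts to look and compute and a tool call to move; the robot and the scene stay as the last step left them, time stands still between calls to the robot, and variables do not carry over. Pictures are saved under pics/ and viewed, and the job is handed in when it is done.

Besides the shell and the picture viewer there is one more tool, called after "Emit:" as a command line: name --argument value ..., lists and objects as JSON in quotes. servo_tool: Moves the arm, as the interface text tells. Its arguments: {"type":"object","properties":{"plan":{"type":"array"},"claw":{"type":"number"},"grip_force":{"type":"number"}},"required":["plan"]}

```bash
ls; mkdir -p pics
python3 - <<'E'
from workcell import bot, viewer
import cv2
print(bot.read_state())
for n in ("scene","top"):
    c=viewer.read_camera(n); cv2.imwrite(f"pics/{n}0.png",c["color"][:,:,::-1])
    print({k:v for k,v in c.items() if k!="color"})
E
```

```text
pics
{'time': 0.0, 'q': array([ 1.19508796e+00,  2.64805996e-01,  1.60538037e+00, -4.38858150e-06,
        1.27369466e+00, -3.68915100e-02]), 'joint_vel': array([-9.71007316e-05, -7.09334193e-04, -1.94205372e-04,  3.83889323e-04,
       -6.24876462e-04, -2.51035910e-04]), 'joint_torque': array([-6.46980443e-04, -5.15110230e+01, -3.67311752e+01, -3.19589144e-04,
        1.28981363e-02, -1.47574855e-05]), 'tool_pos': array([0.2240791 , 0.63594324, 0.22992298]), 'tcp_rot': array([-0.52958958, -3.09616015,  0.00351917]), 'wrist_force': array([ 0.14350309, -0.4459561 , -0.32830709]), 'torque': array([ 0.03028974,  0.01684724, -0.0728722 ]), 'width': 0.9979712292611794}
{'fx': 395.3718319214379, 'fy': 395.3718319214379, 'cx': 279.71940985052953, 'cy': 207.3754431382526, 'k1': 0.02233699902500641, 'eye': array([1.36530467, 0.03779536, 0.69627385]), 'rotation': array([-1.64150355, -1.63871244,  0.86189255])}
{'fx': 385.1022439888567, 'fy': 385.1022439888567, 'cx': 276.36703678385095, 'cy': 213.98322920085303, 'k1': 0.03203166613158871, 'eye': array([0.25637931, 0.0209431 , 1.07259518]), 'rotation': array([-2.13445694,  2.06484157, -0.23825758])}
```

View pics/scene0.png

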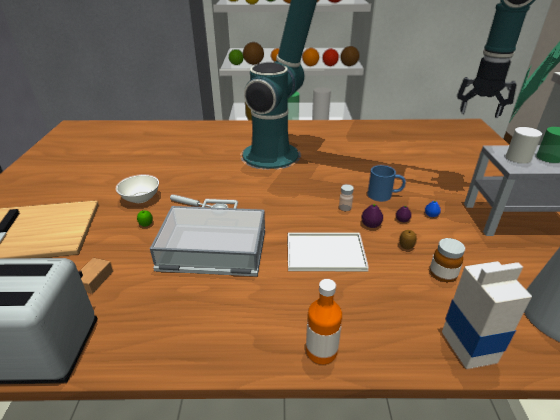

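View pics/top0.png

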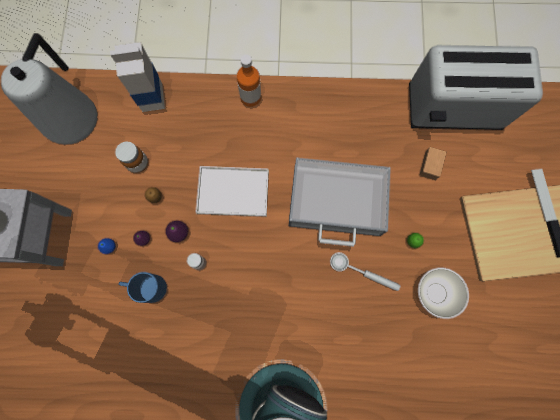

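The scene shows the lime at (145,218), kiwi at (408,240), dark items at (372,216) and (404,214), a blue one at (432,210), the tray at (327,251), and the keeper with its cover down at (210,238). I'll enlarge the crops.

```bash
cat > h.py <<'E'
import numpy as np, cv2
from scipy.spatial.transform import Rotation as R
from workcell import bot, viewer
def cam(n):
    c=viewer.read_camera(n); c["R"]=R.from_rotvec(c["rotation"]).as_matrix(); return c
def ray(c,u,v):
    K=np.array([[c["fx"],0,c["cx"]],[0,c["fy"],c["cy"]],[0,0,1]])
    p=cv2.undistortPoints(np.array([[[u,v]]],float),K,np.array([c["k1"],0,0,0,0.]))[0,0]
    d=c["R"]@np.array([p[0],p[1],1]); return c["eye"],d/np.linalg.norm(d)
def onz(c,u,v,z):
    e,d=ray(c,u,v); return e+d*(z-e[2])/d[2]
def tri(c1,p1,c2,p2):
    e1,d1=ray(c1,*p1); e2,d2=ray(c2,*p2)
    A=np.stack([d1,-d2],1); t=np.linalg.lstsq(A,e2-e1,rcond=None)[0]
    a=e1+t[0]*d1; b=e2+t[1]*d2
    return (a+b)/2, np.linalg.norm(a-b)
def proj(c,P):
    K=np.array([[c["fx"],0,c["cx"]],[0,c["fy"],c["cy"]],[0,0,1]])
    p=cv2.projectPoints(np.array([P],float),cv2.Rodrigues(c["R"].T)[0],-c["R"].T@c["eye"],K,np.array([c["k1"],0,0,0,0.]))[0]
    return p[0,0]
def save(img,name): cv2.imwrite("pics/"+name,img[:,:,::-1])
E
python3 - <<'E'
from h import *
s=cam("scene");t=cam("top")
a=cv2.resize(s["color"][180:280,340:480],None,fx=5,fy=5,interpolation=cv2.INTER_CUBIC)
save(a,"cropA.png")
b=cv2.resize(t["color"][120:320,60:260],None,fx=3,fy=3,interpolation=cv2.INTER_CUBIC)
save(b,"cropB.png")
b=cv2.resize(t["color"][130:330,270:480],None,fx=3,fy=3,interpolation=cv2.INTER_CUBIC)
save(b,"cropC.png")
b=cv2.resize(s["color"][170:290,110:380],None,fx=2.9,fy=2.9,interpolation=cv2.INTER_CUBIC)
save(b,"cropD.png")
E
```

```text
(no output)
```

View pics/cropA.png

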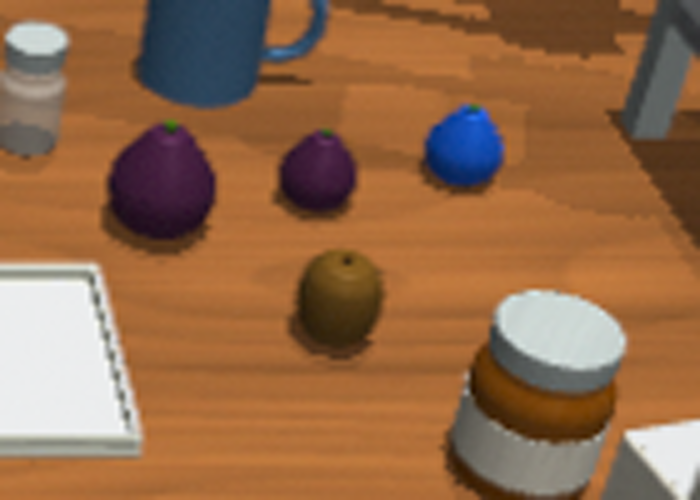

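View pics/cropB.png

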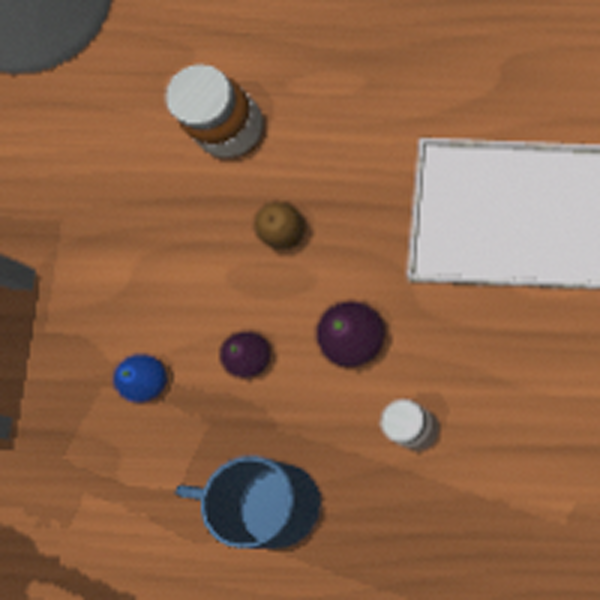

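View pics/cropC.png

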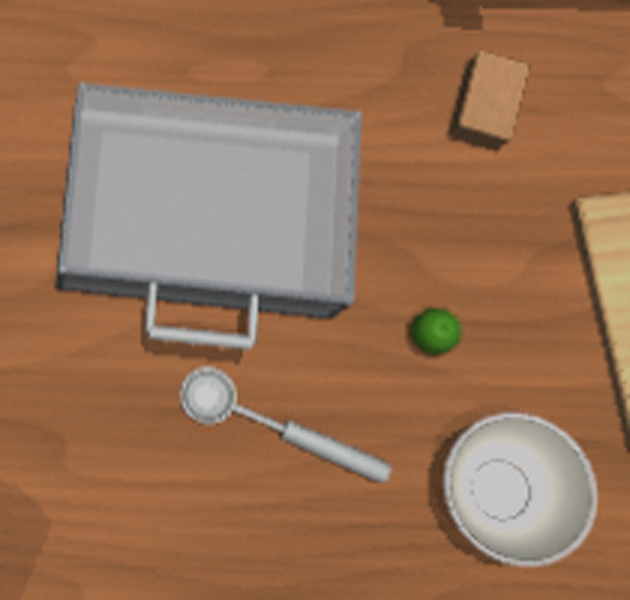

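View pics/cropD.png

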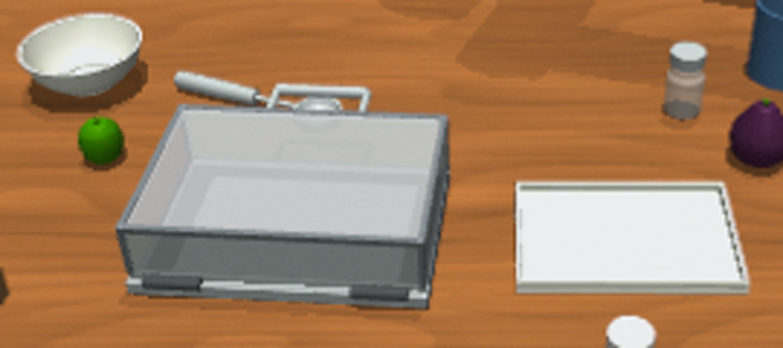

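Three things look like the fig in the top view: (177,231) is big and purple, (142,238) is small and purple, and (107,246) is blue. The crop shows all three have the necked fig shape, so none is the plum. The fig meant is the smaller purple one at (142,238). The other fruit are the kiwi at (153,195) and the lime at (415,240). Next I'll measure positions.

```bash
cat >> h.py <<'E'
def blobs(img,lo,hi,amin=40):
    h=cv2.cvtColor(img,cv2.COLOR_RGB2HSV); m=cv2.inRange(h,np.array(lo),np.array(hi))
    n,l,st,ce=cv2.connectedComponentsWithStats(m)
    return [(ce[i].round(1),st[i].tolist()) for i in range(1,n) if st[i][4]>=amin], m
E
python3 - <<'E'
from h import *
s=cam("scene");t=cam("top")
for p,c in (((404,214),s),((408,241),s),((145,218),s),((142,238),t),((153,195),t),((415,240),t),((325,255),s),((232,190),t)):
    print(p, cv2.cvtColor(c["color"],cv2.COLOR_RGB2HSV)[p[1],p[0]])
R0=dict(lime=((45,150,40),(75,255,255)),kiwi=((12,150,30),(25,255,125)),fig=((140,60,15),(179,255,110)),white=((0,0,200),(179,30,255)))
for k,(lo,hi) in R0.items():
    for n,c in (("s",s),("t",t)): print(k,n,blobs(c["color"],lo,hi,50)[0])
E
```

```text
(404, 214) [156 122  71]
(408, 241) [ 18 198  76]
(145, 218) [ 47 255 103]
(142, 238) [156 116  57]
(153, 195) [ 17 149 113]
(415, 240) [ 49 170 147]
(325, 255) [105   2 238]
(232, 190) [160   4 202]
lime s [(array([554. , 130.3]), [547, 127, 13, 9, 84]), (array([144.2, 218. ]), [137, 211, 15, 15, 176])]
lime t [(array([415. , 239.9]), [408, 233, 15, 15, 170])]
kiwi s [(array([253.,  53.]), [243, 43, 21, 21, 330]), (array([349.5,  55.8]), [341, 47, 18, 19, 259]), (array([310.2,  60.7]), [303, 53, 16, 13, 85]), (array([248.2, 112.6]), [246, 105, 6, 16, 53]), (array([507.4, 138.1]), [504, 133, 8, 12, 52]), (array([365.9, 162.9]), [288, 134, 182, 58, 2164]), (array([141.1, 202.3]), [120, 191, 41, 18, 285]), (array([478.9, 213.7]), [461, 202, 30, 33, 445]), (array([528.9, 223.3]), [495, 212, 65, 23, 1394]), (array([369.4, 227.2]), [360, 222, 22, 9, 65]), (array([406.5, 241.9]), [398, 231, 19, 21, 282]), (array([446.8, 260.2]), [434, 248, 29, 20, 281]), (array([439.5, 277.1]), [428, 266, 29, 17, 93]), (array([310.4, 323.1]), [307, 315, 8, 15, 50]), (array([ 83.5, 349.4]), [68, 318, 30, 63
[... 737 characters left out ...]
ay([528. , 131.2]), [515, 127, 27, 9, 169]), (array([139.2, 185.2]), [117, 175, 42, 21, 539]), (array([183.6, 198.2]), [171, 195, 26, 8, 54]), (array([219.6, 201. ]), [202, 199, 35, 9, 64]), (array([218.4, 227.1]), [177, 225, 81, 5, 102]), (array([215.7, 240.7]), [177, 231, 77, 20, 1222]), (array([324.2, 250.7]), [288, 233, 78, 34, 2344]), (array([451.7, 245.4]), [440, 238, 25, 16, 274]), (array([ 26.6, 287. ]), [0, 260, 64, 56, 1343]), (array([489.9, 267.6]), [465, 262, 57, 18, 415]), (array([327. , 284.4]), [319, 279, 16, 12, 142]), (array([505.9, 290.9]), [482, 280, 49, 23, 699]), (array([541.9, 409.3]), [520, 400, 40, 20, 647])]
white t [(array([232.4, 191.3]), [199, 169, 68, 46, 2743])]
```

Run:
```python
from h import *
s=cam("scene");t=cam("top")
F=dict(lime=((144.4,218),(415,239.9)),kiwi=((407,240.8),(152.7,194.8)),fig=((403.2,214.1),(141.4,237.8)),bigfig=((372,216.5),(176.5,231)))
for k,(a,b) in F.items(): print(k,tri(s,a,t,b), onz(t,*b,.022))
C=dict(FL=((261,252.8),(296.7,159)),FR=((152,249.3),(389.3,167.7)),NR=((172.8,207.2),(386.7,230)),NL=((264,210.3),(290.7,221.7)),bar=((220.5,201.3),(336.7,242.7)))
P={}
for k,(a,b) in C.items():
    P[k],e=tri(s,a,t,b); print(k,P[k].round(4),e.round(4),onz(t,*b,.07).round(4),onz(s,*a,.07).round(4))
for n,c in (("s",s),("t",t)):
    m=blobs(c["color"],(0,0,150),(179,40,255),500)[0]
    h=cv2.cvtColor(c["color"],cv2.COLOR_RGB2HSV); mk=cv2.inRange(h,(0,0,120),(179,60,255))
    mk=cv2.morphologyEx(mk,cv2.MORPH_CLOSE,np.ones((3,3)))
    nn,l,st,ce=cv2.connectedComponentsWithStats(mk)
    p=(325,255) if n=="s" else (232,190)
    mm=(l==l[p[1],p[0]]).astype(np.uint8)
    q=cv2.minAreaRect(cv2.findContours(mm,0,2)[0][0]); print(n,st[l[p[1],p[0]]],cv2.boxPoints(q))
    cnt=cv2.findContours(mm,0,2)[0][0]
    for eps in (3,5,7):
        ap=cv2.approxPolyDP(cnt,eps,True)[:,0]; print(eps,ap.tolist())
    pts=np.array([onz(c,*x,.014)[:2] for x in cnt[:,0].astype(float)])
    print("tray rect",cv2.minAreaRect(pts.astype(np.float32)))
```

```text
lime (array([ 0.4397718 , -0.35604233,  0.01996202]), np.float64(0.0015075833616666995)) [ 0.43956361 -0.35610445  0.022     ]
kiwi (array([0.54444128, 0.37755118, 0.01894387]), np.float64(0.0021303176461413362)) [0.54381289 0.37763235 0.022     ]
fig (array([0.42112834, 0.39760975, 0.01786382]), np.float64(0.0011680618913432028)) [0.42038944 0.39551852 0.022     ]
bigfig (array([0.44205849, 0.30139793, 0.024638  ]), np.float64(0.0013976834208899779)) [0.44243753 0.30138108 0.022     ]
FL [ 0.6472 -0.0165  0.0674] 0.0157 [ 0.6465 -0.0243  0.07  ] [ 0.6505 -0.0085  0.07  ]
FR [ 0.6304 -0.2771  0.0654] 0.0053 [ 0.6293 -0.2784  0.07  ] [ 0.6365 -0.2719  0.07  ]
NR [ 0.4551 -0.2644  0.0685] 0.0039 [ 0.4551 -0.266   0.07  ] [ 0.4579 -0.2615  0.07  ]
NL [ 0.4696 -0.0097  0.0669] 0.0049 [ 0.469  -0.0121  0.07  ] [ 0.474  -0.0071  0.07  ]
bar [ 0.4179 -0.1348  0.0627] 0.0008 [ 0.4167 -0.1341  0.07  ] [ 0.4289 -0.1324  0.07  ]
s [ 288  233   80   38 2914] [[288. 233.]
 [367. 233.]
 [367. 270.]
 [288. 270.]]
3 [[288, 233], [288, 270], [367, 270], [359, 233]]
5 [[288, 233], [288, 270], [367, 270], [359, 233]]
7 [[288, 233], [288, 270], [367, 270], [359, 233]]
tray rect ((0.5777164697647095, 0.15666012465953827), (0.19991402328014374, 0.14662836492061615), 89.8129653930664)
t [ 196  166   73   50 3338] [[195.4717  212.88765]
 [197.58998 165.22624]
 [268.20605 168.36473]
 [266.08777 216.02614]]
3 [[200, 166], [196, 212], [266, 215], [267, 169]]
5 [[200, 166], [196, 212], [266, 215], [267, 169]]
7 [[200, 166], [196, 212], [266, 215], [267, 169]]
tray rect ((0.567193329334259, 0.15578821301460266), (0.2006121277809143, 0.14178498089313507), 89.4103012084961)
```

```bash
cat >> h.py <<'E'
K=np.array([.5505,-.1445]); KY=-3.8
def down(psi): return R.from_euler('z',psi,degrees=True)*R.from_euler('x',180,degrees=True)
def kw(x,y,z): # keeper->world
    a=np.radians(KY); return np.array([K[0]+x*np.cos(a)-y*np.sin(a),K[1]+x*np.sin(a)+y*np.cos(a),z])
def rows(way):
    """way: list of (world xyz, psi) -> shift cm & turn deg in current tool axes"""
    s=bot.read_state(); R0=R.from_rotvec(s["tcp_rot"]); p0=s["tool_pos"]
    print("t",round(s["time"],2),"tcp",p0.round(4),"psi",round(np.degrees(np.arctan2(*R0.as_matrix()[[1,0],0])),2),"tilt",np.degrees(np.arccos(-R0.as_matrix()[2,2])).round(2),"F",s["wrist_force"].round(1),"w",round(s["width"],3))
    for p,psi in way:
        d=R0.inv().apply(np.array(p)-p0)*100; r=(R0.inv()*down(psi)).as_rotvec(degrees=True)
        print(d.round(2).tolist(), r.round(1).tolist())
E
python3 - <<'E'
from h import *
t=cam("top")
for n,p,z in (("jamtop",(127,151),.09),("mugtop",(143,287),.09),("salttop",(195,261),.075),("bowl",(443,293),.05),("butter",(435,158),.035),("blue",(107,246),.02),("spoonbowl",(340,262),.01)):
    print(n,onz(t,*p,z).round(3))
rows([((.5,.25,.22),110),((.418,-.135,.16),86.2)])
E
```

```text
jamtop [0.645 0.436 0.09 ]
mugtop [0.286 0.353 0.09 ]
salttop [0.356 0.232 0.075]
bowl [ 0.298 -0.411  0.05 ]
butter [ 0.675 -0.419  0.035]
blue [0.395 0.487 0.02 ]
spoonbowl [ 0.373 -0.152  0.01 ]
t 0.45 tcp [0.2243 0.6366 0.2312] psi 160.59 tilt 0.01 F [-0.8 -0.2 -0.1] w 0.999
[-38.85, -27.3, 1.12] [-0.0, 0.0, 50.6]
[-43.91, -66.33, 7.13] [-0.0, 0.0, 74.4]
```

Emit:
servo_tool --plan '[[[-10, -7, 0, 0, 0, 12], [-20, -14, 0, 0, 0, 25], [-30, -21, 1, 0, 0, 38], [-39, -27, 1, 0, 0, 50], [-39, -27, 1, 0, 0, 50], [-39, -27, 1, 0, 0, 50], [-39, -27, 1, 0, 0, 50], [-39, -27, 1, 0, 0, 50], [-39, -27, 1, 0, 0, 50], [-39, -27, 1, 0, 0, 50], [-39, -27, 1, 0, 0, 50], [-39, -27, 1, 0, 0, 50], [-39, -27, 1, 0, 0, 50]]]' --claw 4.0

```text
time: 1.53
tool_pos: [0.5046, 0.2489, 0.2214]
tcp_rot: [1.794, 2.577, -0.001]
wrist_force: [-0.1, -0.4, -0.6]
width: 0.466
```

Run:
```python
from h import *
rows([(kw(-.133,0,.16),86.2)])
```

```text
t 1.53 tcp [0.5046 0.2489 0.2214] psi 110.32 tilt 0.09 F [-0.1 -0.4 -0.6] w 0.466
[-33.04, -21.5, 6.17] [0.1, 0.1, 24.1]
```

Emit:
servo_tool --plan '[[[-8, -5, 2, 0, 0, 6], [-16, -10, 3, 0, 0, 12], [-24, -16, 5, 0, 0, 18], [-33, -21.5, 6, 0, 0, 24], [-33, -21.5, 6, 0, 0, 24], [-33, -21.5, 6, 0, 0, 24], [-33, -21.5, 6, 0, 0, 24], [-33, -21.5, 6, 0, 0, 24], [-33, -21.5, 6, 0, 0, 24], [-33, -21.5, 6, 0, 0, 24], [-33, -21.5, 6, 0, 0, 24], [-33, -21.5, 6, 0, 0, 24]]]' --claw 4.0

```text
time: 2.53
tool_pos: [0.4174, -0.1355, 0.1617]
tcp_rot: [2.294, 2.145, 0.001]
wrist_force: [-0.4, 0.3, -0.3]
width: 0.467
```

Run:
```python
from h import *
rows([(kw(-.133,0,.16),86.2),(kw(-.133,0,.043),86.2)])
for n in ("scene","top"):
    c=cam(n); save(cv2.resize(c["color"][130:300,130:420] if n=="scene" else c["color"][130:330,250:450],None,fx=2.7,fy=2.7),f"b1_{n}.png")
```

```text
t 2.53 tcp [ 0.4174 -0.1355  0.1617] psi 86.15 tilt 0.07 F [-0.4  0.3 -0.3] w 0.467
[-0.01, 0.04, 0.17] [0.1, 0.0, -0.1]
[-0.01, 0.03, 11.87] [0.1, 0.0, -0.1]
```

View pics/b1_scene.png

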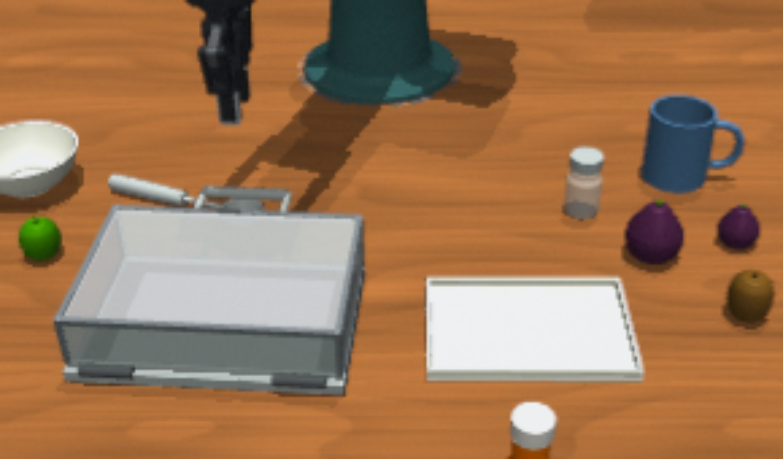

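View pics/b1_top.png

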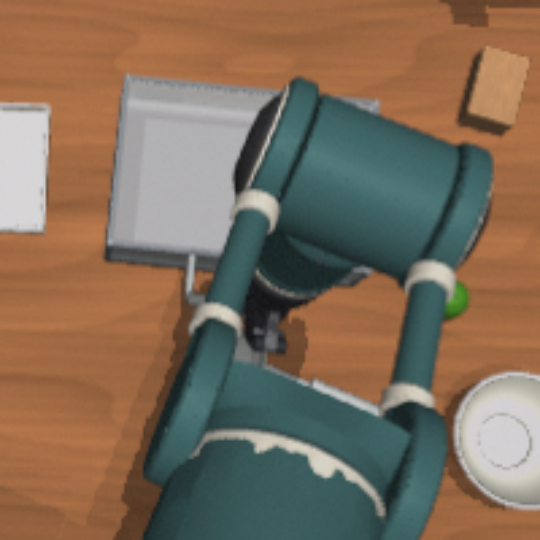

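The gripper hangs above the bar with the jaws across it. I'll descend and grip.

Emit:
servo_tool --plan '[[[0, 0, 2, 0, 0, 0], [0, 0, 4, 0, 0, 0], [0, 0, 6, 0, 0, 0], [0, 0, 8, 0, 0, 0], [0, 0, 10, 0, 0, 0], [0, 0, 11, 0, 0, 0], [0, 0, 11.8, 0, 0, 0], [0, 0, 11.8, 0, 0, 0], [0, 0, 11.8, 0, 0, 0]]]' --claw 4.0

```text
time: 3.38
tool_pos: [0.4187, -0.1339, 0.0443]
tcp_rot: [2.289, 2.149, 0.002]
wrist_force: [1.1, 0.8, -0.2]
width: 0.47
```

Emit:
servo_tool --plan '[[[0, 0, 0, 0, 0, 0], [0, 0, 0, 0, 0, 0], [0, 0, 0, 0, 0, 0], [0, 0, 0, 0, 0, 0], [0, 0, 0, 0, 0, 0], [0, 0, 0, 0, 0, 0], [0, 0, 0, 0, 0, 0], [0, 0, 0, 0, 0, 0]]]' --claw 0 --grip_force 50

```text
time: 4.05
tool_pos: [0.4198, -0.1342, 0.0448]
tcp_rot: [2.288, 2.148, 0.004]
wrist_force: [4.0, 1.6, 1.4]
width: 0.125
```

Run:
```python
from h import *
f=lambda a:np.array([-22.6*np.cos(a)+4.8*np.sin(a),22.6*np.sin(a)+4.8*np.cos(a)])
for a in np.arange(0.08,0.81,0.08): d=f(a)-f(0); print(round(a,2),d[0].round(2),(-d[1]).round(2))
```

```text
0.08 0.46 -1.79
0.16 1.05 -3.54
0.24 1.79 -5.23
0.32 2.66 -6.87
0.4 3.65 -8.42
0.48 4.77 -9.89
0.56 6.0 -11.27
0.64 7.34 -12.55
0.72 8.77 -13.71
0.8 10.3 -14.76
```

Emit:
servo_tool --plan '[[[0, 0.2, -0.9, 0, 0, 0], [0, 0.45, -1.8, 0, 0, 0], [0, 0.75, -2.7, 0, 0, 0], [0, 1.05, -3.55, 0, 0, 0], [0, 1.4, -4.4, 0, 0, 0], [0, 1.8, -5.25, 0, 0, 0], [0, 2.2, -6.05, 0, 0, 0], [0, 2.65, -6.85, 0, 0, 0], [0, 3.15, -7.65, 0, 0, 0], [0, 3.65, -8.4, 0, 0, 0], [0, 4.2, -9.2, 0, 0, 0], [0, 4.8, -9.9, 0, 0, 0], [0, 5.4, -10.6, 0, 0, 0], [0, 6.0, -11.3, 0, 0, 0], [0, 6.65, -11.9, 0, 0, 0], [0, 7.35, -12.55, 0, 0, 0], [0, 8.05, -13.15, 0, 0, 0], [0, 8.8, -13.7, 0, 0, 0], [0, 9.5, -14.25, 0, 0, 0], [0, 10.3, -14.75, 0, 0, 0]]]'

```text
time: 5.72
tool_pos: [0.5178, -0.1416, 0.1908]
tcp_rot: [-2.288, -2.149, 0.01]
wrist_force: [-8.9, -4.9, 2.9]
width: 0.117
```

Run:
```python
from h import *
rows([(kw(-.133,0,.2),86.2)])
c=cam("scene"); save(cv2.resize(c["color"][100:300,130:420],None,fx=2.7,fy=2.7),"b2.png")
p=bot.read_state()["tool_pos"]
H=kw(.093,0,.014); r=p+[0,0,.019]-H; a=np.radians(KY); x=r[:2]@[np.cos(a),np.sin(a)]; print(x,r[2],np.hypot(x,r[2]),"theta",np.arctan2(r[2],-x)-np.arctan2(48,226))
f=lambda a:np.array([-22.6*np.cos(a)+4.8*np.sin(a),22.6*np.sin(a)+4.8*np.cos(a)])
for a in np.arange(0.08,0.9,0.08): d=f(a+.8)-f(.8); print(round(a,2),d[0].round(2),(-d[1]).round(2))
```

```text
t 5.72 tcp [ 0.5178 -0.1416  0.1908] psi 86.4 tilt 0.4 F [-8.9 -4.9  2.9] w 0.117
[-0.04, -10.03, -0.85] [-0.4, 0.2, 0.2]
-0.1234074374265265 0.19746207839619598 0.23285331867235112 theta 0.8029406283845788
0.08 1.6 -0.92
0.16 3.27 -1.71
0.24 5.0 -2.36
0.32 6.78 -2.88
0.4 8.59 -3.25
0.48 10.42 -3.47
0.56 12.27 -3.55
0.64 14.11 -3.48
0.72 15.95 -3.26
0.8 17.76 -2.89
0.88 19.54 -2.39
```

View pics/b2.png

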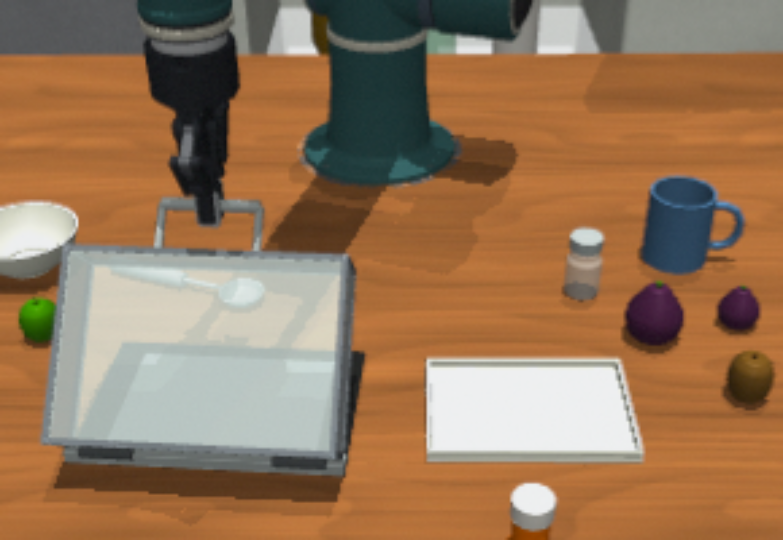

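The cover is half open (theta 0.80) and the bar is held at about (208,210) in this crop. I'll continue to the stop.

Emit:
servo_tool --plan '[[[0, 0.8, -0.5, 0, 0, 0], [0, 1.6, -0.9, 0, 0, 0], [0, 2.4, -1.3, 0, 0, 0], [0, 3.25, -1.7, 0, 0, 0], [0, 4.1, -2.05, 0, 0, 0], [0, 5.0, -2.35, 0, 0, 0], [0, 5.9, -2.65, 0, 0, 0], [0, 6.8, -2.9, 0, 0, 0], [0, 7.7, -3.1, 0, 0, 0], [0, 8.6, -3.25, 0, 0, 0], [0, 9.5, -3.4, 0, 0, 0], [0, 10.4, -3.45, 0, 0, 0], [0, 11.3, -3.5, 0, 0, 0], [0, 12.3, -3.55, 0, 0, 0], [0, 13.2, -3.5, 0, 0, 0], [0, 14.1, -3.5, 0, 0, 0], [0, 15.0, -3.4, 0, 0, 0], [0, 15.95, -3.25, 0, 0, 0]]]'

```text
time: 7.27
tool_pos: [0.679, -0.1536, 0.2262]
tcp_rot: [2.29, 2.149, -0.011]
wrist_force: [-3.1, -4.0, 7.0]
width: 0.122
```

Emit:
servo_tool --plan '[[[0, 0.5, 0, 0, 0, 0], [0, 0.9, 0.1, 0, 0, 0], [0, 1.2, 0.2, 0, 0, 0], [0, 1.4, 0.2, 0, 0, 0], [0, 1.4, 0.2, 0, 0, 0]]]'

```text
time: 7.68
tool_pos: [0.6876, -0.1543, 0.2249]
tcp_rot: [-2.285, -2.144, 0.024]
wrist_force: [-19.4, 0.9, 12.8]
width: 0.118
```

```bash
cat >> h.py <<'E'
def theta():
    p=bot.read_state()["tool_pos"]
    H=kw(.093,0,.014); r=p+[0,0,.019]-H; a=np.radians(KY); x=r[:2]@[np.cos(a),np.sin(a)]; return np.hypot(x,r[2]),np.arctan2(r[2],-x)-np.arctan2(48,226)
E
python3 - <<'E'
from h import *
print(theta(),bot.read_state()["wrist_force"],bot.read_state()["width"])
c=cam("scene"); save(cv2.resize(c["color"][100:300,130:420],None,fx=2.7,fy=2.7),"b3.png")
E
```

```text
(np.float64(0.23418775349690166), np.float64(1.5524823341013068)) [-19.42976067   0.94197297  12.76636502] 0.11835097632921505
```

View pics/b3.png

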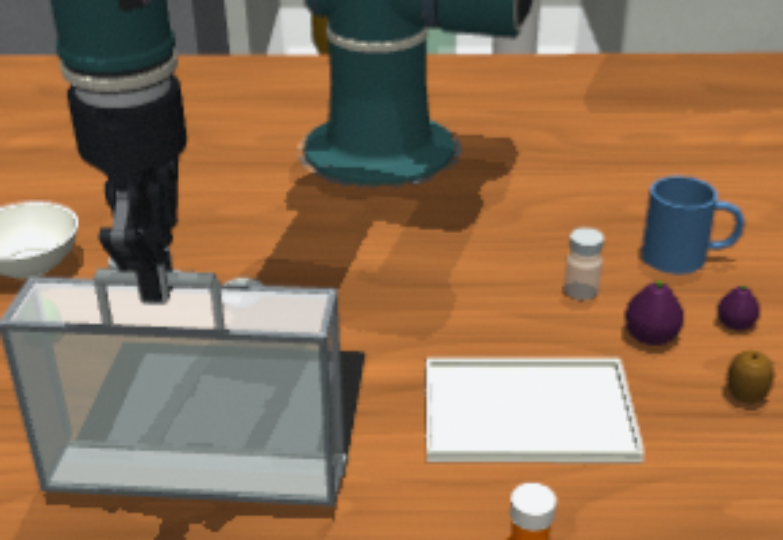

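Force rose to 19 N at theta 1.552, so the cover is on its upper stop. I'll release and back off upward.

Emit:
servo_tool --plan '[[[0, -0.4, 0, 0, 0, 0], [0, -0.4, 0, 0, 0, 0], [0, -0.4, 0, 0, 0, 0], [0, -0.4, 0, 0, 0, 0], [0, -0.4, 0, 0, 0, 0], [0, -0.4, -1, 0, 0, 0], [0, -0.4, -3, 0, 0, 0], [0, -0.4, -5, 0, 0, 0], [0, -0.4, -7, 0, 0, 0], [0, -2, -7, 0, 0, 0], [0, -4, -7, 0, 0, 0], [3, -7, -7, 0, 0, 0], [6, -10, -7, 0, 0, 0], [9, -10, -7, 0, 0, 0], [12, -10, -7, 0, 0, 0], [15, -10, -7, 0, 0, 0], [18, -10, -7, 0, 0, 0], [21, -10, -7, 0, 0, 0], [24, -10, -7, 0, 0, 0], [27, -10, -7, 0, 0, 0]]]' --claw 4.0

```text
time: 9.4
tool_pos: [0.6064, 0.1235, 0.296]
tcp_rot: [-2.286, -2.145, 0.022]
wrist_force: [0.3, -0.3, 0.3]
width: 0.471
```

Run:
```python
from h import *
c=cam("scene"); save(c["color"],"c_s.png")
c=cam("top"); save(c["color"],"c_t.png")
rows([((.45,.3,.2),86.2)])
```

```text
t 9.5 tcp [0.6063 0.1262 0.2957] psi 86.62 tilt 0.89 F [ 0.5 -0.3  0.4] w 0.468
[16.46, -16.49, 9.76] [-0.9, 0.2, 0.4]
```

View pics/c_s.png

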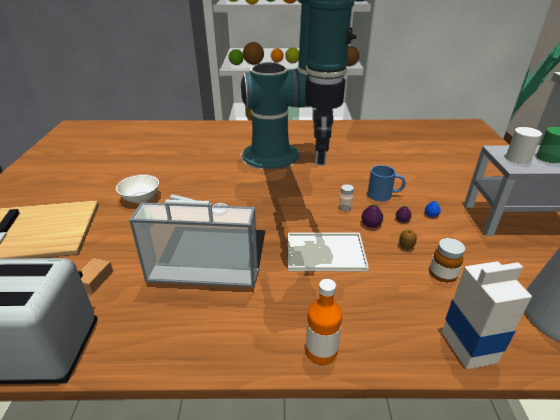

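View pics/c_t.png

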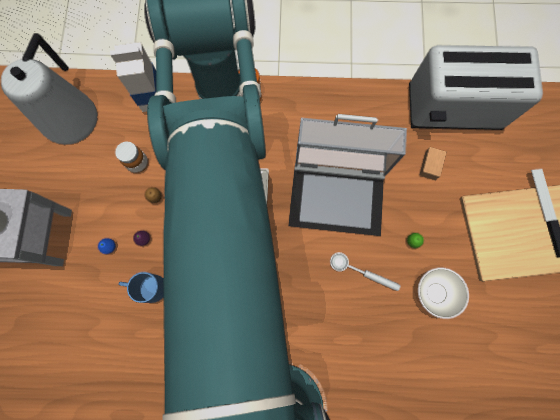

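The cover stays up in both views. The dark mat is now visible at top (337,202), so I'll refine the keeper pose from the lighter rectangle.

Run:
```python
from h import *
t=cam("top")
g=cv2.cvtColor(t["color"],cv2.COLOR_RGB2HSV)
x0,y0,x1,y1=285,160,390,240
print(g[200,340],g[200,298],g[228,340])
m=cv2.inRange(g,(0,0,85),(179,40,170)); m2=np.zeros_like(m); m2[y0:y1,x0:x1]=m[y0:y1,x0:x1]
n,l,st,ce=cv2.connectedComponentsWithStats(m2); i=l[203,340]; print(st[i])
cnt=cv2.findContours((l==i).astype(np.uint8),0,2)[0][0]
pts=np.array([onz(t,*p,.001)[:2] for p in cnt[:,0].astype(float)]).astype(np.float32)
print(cv2.minAreaRect(pts))
d=cv2.inRange(g,(0,0,25),(179,110,80)); d2=np.zeros_like(m); d2[y0:y1,x0:x1]=d[y0:y1,x0:x1]
d2|=(l==i).astype(np.uint8)*255
n,l2,st,_=cv2.connectedComponentsWithStats(d2); j=l2[203,340]
cnt=cv2.findContours((l2==j).astype(np.uint8),0,2)[0][0]
pts=np.array([onz(t,*p,.001)[:2] for p in cnt[:,0].astype(float)]).astype(np.float32)
print("mat",cv2.minAreaRect(pts))
v=t["color"][130:260,270:420].copy(); cv2.drawContours(v,[cnt-[270,130]],-1,(255,0,0),1)
cnt=cv2.findContours((l==i).astype(np.uint8),0,2)[0][0];cv2.drawContours(v,[cnt-[270,130]],-1,(0,255,0),1)
save(cv2.resize(v,None,fx=4,fy=4,interpolation=0),"mat.png")
```

```text
[107  15 157] [90  5 48] [30  5 47]
[ 299  174   74   55 3371]
((0.5501798987388611, -0.14351026713848114), (0.2028527408838272, 0.1427069455385208), 85.67053985595703)
mat ((0.5465988516807556, -0.143272265791893), (0.261360764503479, 0.17028215527534485), 85.5748291015625)
```

View pics/mat.png

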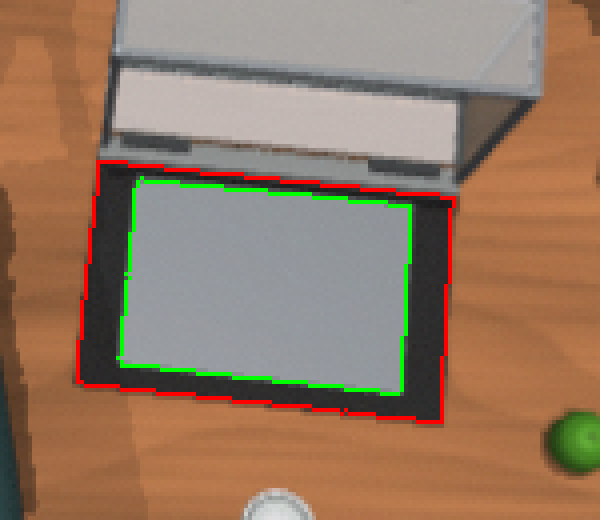

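```bash
sed -i 's/^K=.*/K=np.array([.5502,-.1437]); KY=-4.2/' h.py
python3 - <<'E'
from h import *
rows([((.50,.40,.22),85.8)])
E
```

```text
t 9.55 tcp [0.6063 0.124  0.2956] psi 86.57 tilt 0.93 F [ 0.1 -0.4 -0.2] w 0.469
[26.95, -12.15, 7.59] [-0.9, 0.3, 0.8]
```

Emit:
servo_tool --plan '[[[3, -1.5, 1, -0.9, 0.3, 0.8], [6, -3, 2, -0.9, 0.3, 0.8], [9, -4.5, 3, -0.9, 0.3, 0.8], [12, -6, 4, -0.9, 0.3, 0.8], [15, -7.5, 5, -0.9, 0.3, 0.8], [18, -9, 6, -0.9, 0.3, 0.8], [21, -10.5, 7, -0.9, 0.3, 0.8], [24, -12, 7.6, -0.9, 0.3, 0.8], [27, -12, 7.6, -0.9, 0.3, 0.8], [27, -12, 7.6, -0.9, 0.3, 0.8], [27, -12, 7.6, -0.9, 0.3, 0.8]]]' --claw 6.0

```text
time: 10.47
tool_pos: [0.5019, 0.4009, 0.2201]
tcp_rot: [2.299, 2.139, 0.0]
wrist_force: [0.3, 0.2, -0.4]
width: 0.702
```

```bash
cat >> h.py <<'E'
def tray(c,seed,box,z=.014,name=None,lo=(0,0,120),hi=(179,60,255)):
    h=cv2.cvtColor(c["color"],cv2.COLOR_RGB2HSV); mk=cv2.inRange(h,lo,hi)
    m=np.zeros_like(mk); x0,y0,x1,y1=box; m[y0:y1,x0:x1]=mk[y0:y1,x0:x1]
    m=cv2.morphologyEx(m,cv2.MORPH_CLOSE,np.ones((3,3)))
    n,l,st,ce=cv2.connectedComponentsWithStats(m); i=l[seed[1],seed[0]]
    cnt=max(cv2.findContours((l==i).astype(np.uint8),0,2)[0],key=len)
    pts=np.array([onz(c,*x,z)[:2] for x in cnt[:,0].astype(float)])
    r=cv2.minAreaRect(pts.astype(np.float32)); a=np.radians(KY); d=np.array(r[0])-K
    print("tray",np.round(r[0],4),np.round(r[1],4),round(r[2],2),"keeper xy",np.round([d@[np.cos(a),np.sin(a)],d@[-np.sin(a),np.cos(a)]],4))
    if name:
        v=c["color"].copy(); cv2.drawContours(v,[cnt],-1,(255,0,0),1); save(v,name)
E
python3 - <<'E'
from h import *
rows([(kw(0,.43,.2),85.8)])
t=cam("top"); tray(t,(232,190),(170,140,290,240),name="tr_t.png")
s=cam("scene"); tray(s,(325,255),(270,220,380,290),name="tr_s.png")
E
```

```text
t 10.47 tcp [0.5019 0.4009 0.2201] psi 85.87 tilt 0.08 F [ 0.3  0.2 -0.4] w 0.702
[-10.97, 8.79, 2.03] [0.1, 0.0, 0.1]
tray [0.5671 0.156 ] [0.2007 0.1421] 89.5 keeper xy [-0.005   0.3001]
tray [0.5777 0.1567] [0.1999 0.1466] 89.81 keeper xy [0.0054 0.3016]
```

View pics/tr_t.png

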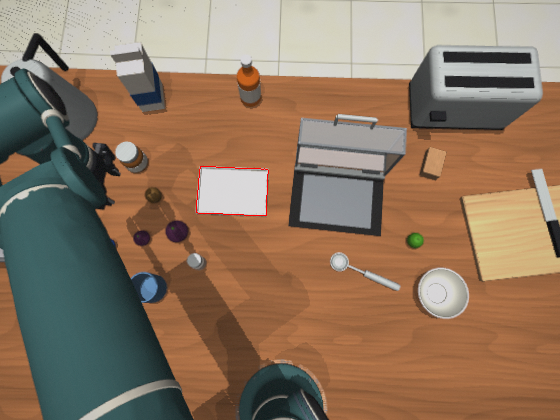

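View pics/tr_s.png

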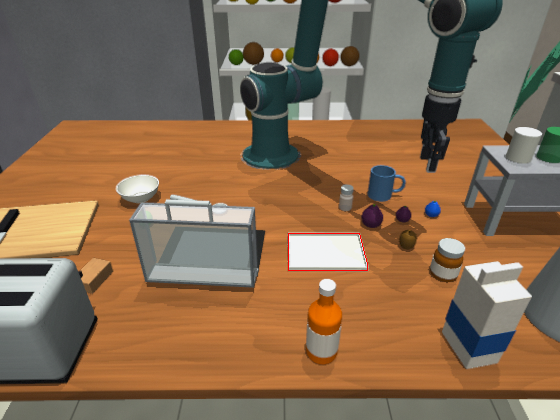

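The tray centre is at keeper (-0.005, 0.300) and about 3.7° off the keeper yaw. I'll descend beyond its +y end and push it with both fingers.

Emit:
servo_tool --plan '[[[-3, 3, 1, 0, 0, 0], [-6, 6, 2, 0, 0, 0], [-9, 8.3, 2, 0, 0, 0], [-10.8, 8.3, 3, 0, 0, 0], [-10.8, 8.3, 6, 0, 0, 0], [-10.8, 8.3, 9, 0, 0, 0], [-10.8, 8.3, 12, 0, 0, 0], [-10.8, 8.3, 15, 0, 0, 0], [-10.8, 8.3, 18, 0, 0, 0], [-10.8, 8.3, 20, 0, 0, 0], [-10.8, 8.3, 21, 0, 0, 0], [-10.8, 8.3, 21.6, 0, 0, 0], [-10.8, 8.3, 21.6, 0, 0, 0], [-10.8, 8.3, 21.6, 0, 0, 0]]]' --claw 5.5

```text
time: 11.73
tool_pos: [0.5784, 0.285, 0.0058]
tcp_rot: [2.302, 2.135, 0.003]
wrist_force: [0.4, 0.5, -0.5]
width: 0.642
```

Run:
```python
from h import *
rows([(kw(-.005,.43,.003),85.8),(kw(-.005,.111,.003),85.8)])
s=cam("scene"); save(cv2.resize(s["color"][150:290,270:450],None,fx=4,fy=4,interpolation=cv2.INTER_CUBIC),"p1.png")
```

```text
t 11.73 tcp [0.5784 0.285  0.0058] psi 85.69 tilt 0.17 F [ 0.4  0.5 -0.5] w 0.642
[0.04, -0.17, 0.28] [0.2, 0.0, -0.1]
[-31.86, -0.11, 0.29] [0.2, 0.0, -0.1]
```

View pics/p1.png

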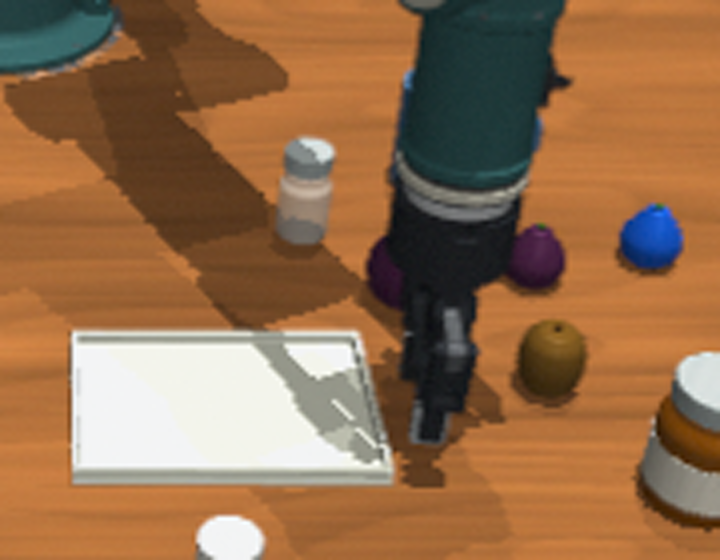

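Emit:
servo_tool --plan '[[[0, -0.15, 0.2, 0, 0, 0], [0, -0.15, 0.4, 0, 0, 0], [0, -0.15, 0.5, 0, 0, 0], [0, -0.15, 0.5, 0, 0, 0]]]'

```text
time: 12.12
tool_pos: [0.5774, 0.2857, 0.0018]
tcp_rot: [2.301, 2.135, 0.006]
wrist_force: [-1.0, -0.2, -0.4]
width: 0.645
```

Run:
```python
from h import *
rows([(kw(-.005,.43,.003),85.8),(kw(-.005,.111,.002),85.8)])
s=cam("scene"); save(cv2.resize(s["color"][220:290,340:410],None,fx=8,fy=8,interpolation=cv2.INTER_CUBIC),"p2.png")
t=cam("top"); save(cv2.resize(t["color"][160:230,140:240],None,fx=8,fy=8,interpolation=cv2.INTER_CUBIC),"p2t.png")
```

```text
t 12.12 tcp [0.5774 0.2857 0.0018] psi 85.72 tilt 0.26 F [-1.  -0.2 -0.4] w 0.645
[-0.03, -0.07, -0.12] [0.3, -0.0, -0.1]
[-31.93, -0.03, -0.04] [0.3, -0.0, -0.1]
```

View pics/p2.png

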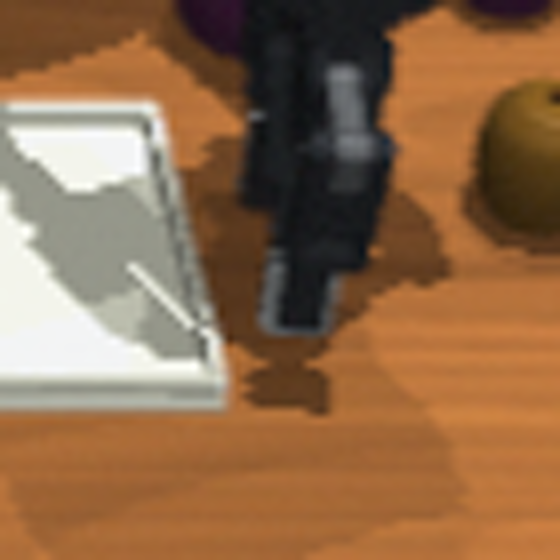

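Run:
```python
from h import *
s=cam("scene"); e,d=ray(s,376.9,261.5)
for x in (.605,.611,.617): print(x,e+d*(x-e[0])/d[0])
```

```text
0.605 [ 6.05000000e-01  2.86556486e-01 -1.42371054e-04]
0.611 [0.611      0.28459337 0.00535345]
0.617 [0.617      0.28263025 0.01084927]
```

Emit:
servo_tool --plan '[[[0, -0.1, 0.2, 0.3, 0, 0], [0, -0.1, 0.4, 0.3, 0, 0], [0, -0.1, 0.4, 0.3, 0, 0]]]'

```text
time: 12.52
tool_pos: [0.5759, 0.2855, -0.0032]
tcp_rot: [-2.302, -2.136, 0.002]
wrist_force: [-1.7, 0.1, 0.8]
width: 0.647
```

Run:
```python
from h import *
rows([(kw(-.005,.43,.003),85.8),(kw(-.005,.111,-.002),85.8)])
s=cam("scene"); save(cv2.resize(s["color"][220:290,340:410],None,fx=8,fy=8,interpolation=cv2.INTER_CUBIC),"p3.png")
```

```text
t 12.52 tcp [ 0.5759  0.2855 -0.0032] psi 85.72 tilt 0.12 F [-1.7  0.1  0.8] w 0.647
[0.01, 0.08, -0.62] [-0.1, 0.0, -0.1]
[-31.89, 0.12, -0.11] [-0.1, 0.0, -0.1]
```

View pics/p3.png

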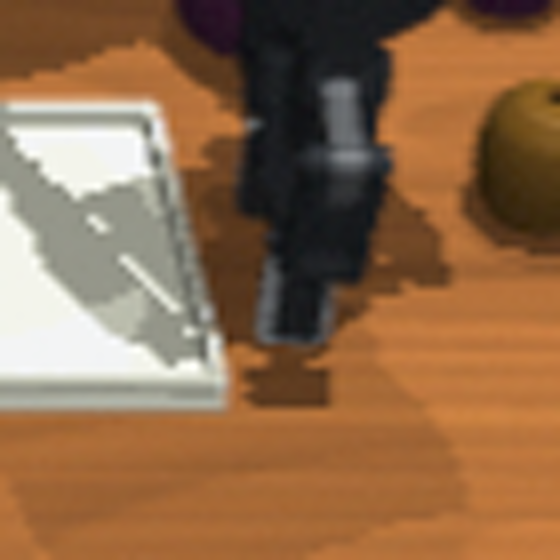

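Emit:
servo_tool --plan '[[[-1, 0.1, -0.1, 0, 0, 0], [-2, 0.1, -0.1, 0, 0, 0], [-3, 0.1, -0.1, 0, 0, 0], [-4, 0.1, -0.1, 0, 0, 0], [-5, 0.1, -0.1, 0, 0, 0], [-6, 0.1, -0.1, 0, 0, 0], [-7, 0.1, -0.1, 0, 0, 0], [-8, 0.1, -0.1, 0, 0, 0], [-9, 0.1, -0.1, 0, 0, 0], [-9, 0.1, -0.1, 0, 0, 0]]]'

```text
time: 13.4
tool_pos: [0.5696, 0.1932, -0.0023]
tcp_rot: [-2.303, -2.135, 0.005]
wrist_force: [-0.5, 0.4, -1.0]
width: 0.648
```

Run:
```python
from h import *
rows([(kw(-.005,.111,-.002),85.8)])
s=cam("scene"); tray(s,(300,240),(240,220,370,290),name="p4.png")
```

```text
t 13.4 tcp [ 0.5696  0.1932 -0.0023] psi 85.66 tilt 0.21 F [-0.5  0.4 -1. ] w 0.648
[-22.64, 0.09, 0.01] [-0.2, 0.1, -0.1]
tray [0.5649 0.0818] [0.2014 0.1527] 85.92 keeper xy [-0.0018  0.226 ]
```

View pics/p4.png

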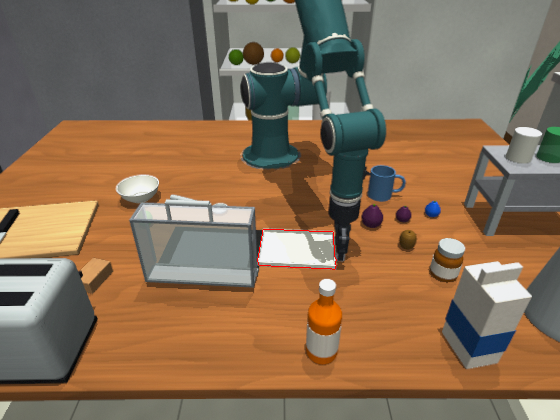

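Emit:
servo_tool --plan '[[[-1, 0.1, 0, 0, 0, 0], [-2, 0.1, 0, 0, 0, 0], [-3, 0.1, 0, 0, 0, 0], [-4, 0.1, 0, 0, 0, 0], [-5, 0.1, 0, 0, 0, 0], [-6, 0.1, 0, 0, 0, 0], [-7, 0.1, 0, 0, 0, 0], [-8, 0.1, 0, 0, 0, 0], [-9, 0.1, 0, 0, 0, 0], [-10, 0.1, 0, 0, 0, 0], [-11, 0.1, 0, 0, 0, 0], [-12, 0.1, 0, 0, 0, 0], [-13, 0.1, 0, 0, 0, 0], [-14, 0.1, 0, 0, 0, 0], [-15, 0.1, 0, 0, 0, 0], [-16, 0.1, 0, 0, 0, 0], [-17, 0.1, 0, 0, 0, 0], [-18, 0.1, 0, 0, 0, 0], [-19, 0.1, 0, 0, 0, 0], [-20, 0.1, 0, 0, 0, 0]]]'

```text
time: 15.12
tool_pos: [0.5553, -0.0065, -0.0021]
tcp_rot: [-2.303, -2.134, 0.005]
wrist_force: [-0.2, 2.9, 0.6]
width: 0.64
```

Run:
```python
from h import *
rows([(kw(-.005,.111,-.002),85.8)])
s=cam("scene"); save(cv2.resize(s["color"][180:300,120:380],None,fx=3,fy=3,interpolation=cv2.INTER_CUBIC),"p5.png")
t=cam("top"); save(cv2.resize(t["color"][120:270,180:420],None,fx=3,fy=3,interpolation=cv2.INTER_CUBIC),"p5t.png")
```

```text
t 15.12 tcp [ 0.5553 -0.0065 -0.0021] psi 85.65 tilt 0.21 F [-0.2  2.9  0.6] w 0.64
[-2.62, 0.01, -0.01] [-0.2, 0.1, -0.1]
```

View pics/p5.png

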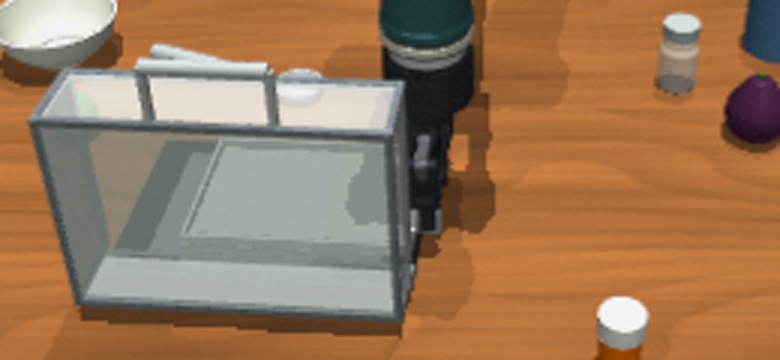

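View pics/p5t.png

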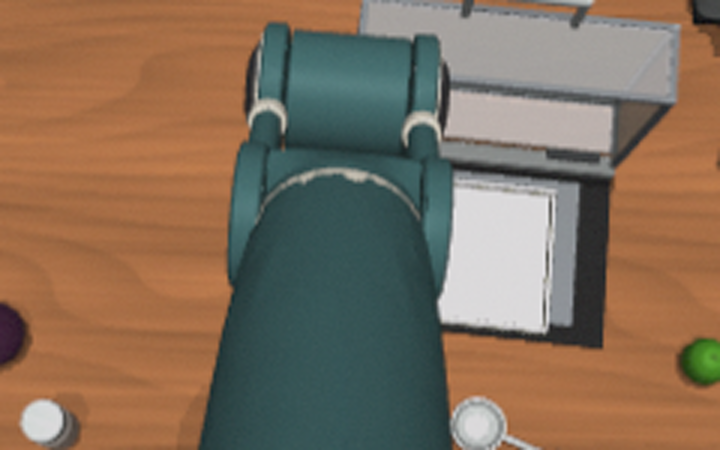

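The tray is on the mat. Its right edge at x=555 in the top crop is about 2 cm short of the marker edge at x=578. I'll push 2.0 cm more, then back off and look.

Emit:
servo_tool --plan '[[[-0.6, 0, 0, 0, 0, 0], [-1.2, 0, 0, 0, 0, 0], [-1.7, 0, 0, 0, 0, 0], [-2.1, 0, 0, 0, 0, 0], [-2.1, 0, 0, 0, 0, 0], [-2.1, 0, 0, 0, 0, 0], [-1, 0, 0, 0, 0, 0], [1, 0, -1, 0, 0, 0], [3, 0, -4, 0, 0, 0], [5, 0, -8, 0, 0, 0], [8, -2, -12, 0, 0, 0], [11, -4, -15, 0, 0, 0], [14, -6, -18, 0, 0, 0], [18, -8, -18, 0, 0, 0], [22, -10, -18, 0, 0, 0], [26, -12, -18, 0, 0, 0], [30, -12, -18, 0, 0, 0], [30, -12, -18, 0, 0, 0]]]'

```text
time: 16.72
tool_pos: [0.4575, 0.3051, 0.1782]
tcp_rot: [-2.302, -2.136, 0.004]
wrist_force: [1.2, 0.7, -0.7]
width: 0.648
```

Run:
```python
from h import *
rows([((.42,.395,.15),85.8)])
t=cam("top"); 
h=cv2.cvtColor(t["color"],cv2.COLOR_RGB2HSV); print(h[195,340],h[200,300],h[210,375])
tray(t,(340,200),(285,160,390,240),z=.015,lo=(0,0,170))
save(cv2.resize(t["color"][120:270,220:460],None,fx=3,fy=3,interpolation=cv2.INTER_CUBIC),"p6t.png")
```

```text
t 16.72 tcp [0.4575 0.3051 0.1782] psi 85.73 tilt 0.17 F [ 1.2  0.7 -0.7] w 0.648
[8.69, -4.4, 2.83] [-0.2, 0.0, -0.1]
[165   2 220] [10  9 89] [ 0 16 49]
tray [ 0.5382 -0.1403] [0.1983 0.1411] 85.65 keeper xy [-0.0122  0.0025]
```

View pics/p6t.png

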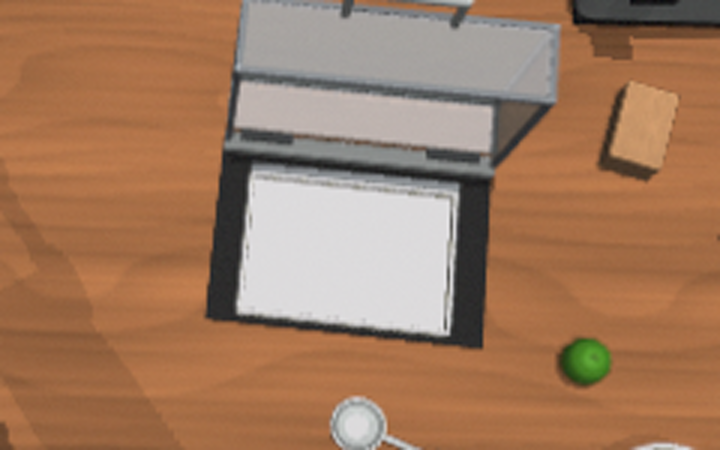

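The tray sits square on the mat at keeper (-0.012, +0.0025); I'll correct x with a front push later. Next is the small purple fig.

Emit:
servo_tool --plan '[[[3, -1.5, 0, 0, 0, 0], [6, -3, 1, 0, 0, 0], [8.7, -4.4, 2.8, 0, 0, 0], [8.7, -4.4, 2.8, 0, 0, 0], [8.7, -4.4, 2.8, 0, 0, 0]]]' --claw 7.0

```text
time: 17.18
tool_pos: [0.4179, 0.3992, 0.149]
tcp_rot: [-2.295, -2.141, 0.006]
wrist_force: [-0.0, -0.9, 0.1]
width: 0.822
```

Run:
```python
from h import *
rows([((.4208,.396,-.002),85.8)])
s=cam("scene"); save(cv2.resize(s["color"][140:270,330:470],None,fx=4,fy=4,interpolation=cv2.INTER_CUBIC),"f1.png")
```

```text
t 17.18 tcp [0.4179 0.3992 0.149 ] psi 86.02 tilt 0.29 F [-0.  -0.9  0.1] w 0.822
[-0.29, 0.39, 15.1] [-0.3, 0.0, 0.2]
```

View pics/f1.png

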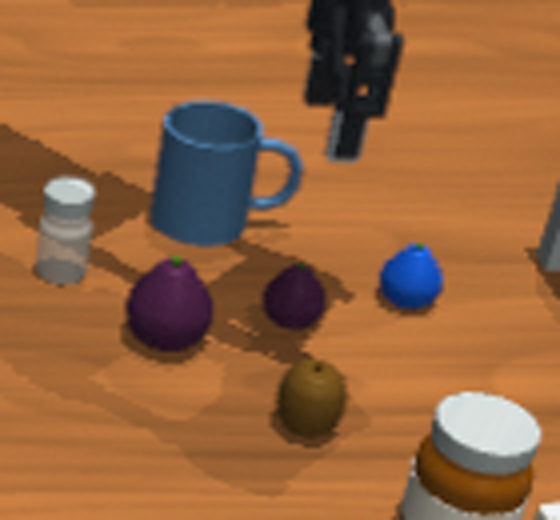

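Emit:
servo_tool --plan '[[[-0.3, 0.4, 3, -0.3, 0, 0], [-0.3, 0.4, 6, -0.3, 0, 0], [-0.3, 0.4, 9, -0.3, 0, 0], [-0.3, 0.4, 11, -0.3, 0, 0], [-0.3, 0.4, 13, -0.3, 0, 0], [-0.3, 0.4, 14.5, -0.3, 0, 0], [-0.3, 0.4, 15, -0.3, 0, 0], [-0.3, 0.4, 15, -0.3, 0, 0], [-0.3, 0.4, 15, -0.3, 0, 0]]]'

```text
time: 17.98
tool_pos: [0.4231, 0.3952, 0.0008]
tcp_rot: [2.299, 2.14, 0.004]
wrist_force: [0.5, 0.4, 0.4]
width: 0.819
```

Emit:
servo_tool --plan '[[[0, 0, 0, 0, 0, 0], [0, 0, 0, 0, 0, 0], [0, 0, 0, 0, 0, 0], [0, 0, 0, 0, 0, 0], [0, 0, 0, 0, 0, 0], [0, 0, 0, 0, 0, 0]]]' --claw 0 --grip_force 30

```text
time: 18.48
tool_pos: [0.4245, 0.3961, 0.003]
tcp_rot: [2.298, 2.139, 0.009]
wrist_force: [-0.6, -1.6, 5.4]
width: 0.505
```

Run:
```python
from h import *
rows([((.4208,.396,.1),85.8)])
s=cam("scene"); save(cv2.resize(s["color"][140:270,330:470],None,fx=4,fy=4,interpolation=cv2.INTER_CUBIC),"f2.png")
```

```text
t 18.48 tcp [0.4245 0.3961 0.003 ] psi 85.9 tilt 0.33 F [-0.6 -1.6  5.4] w 0.505
[-0.01, -0.32, -9.7] [0.3, -0.2, 0.1]
```

View pics/f2.png

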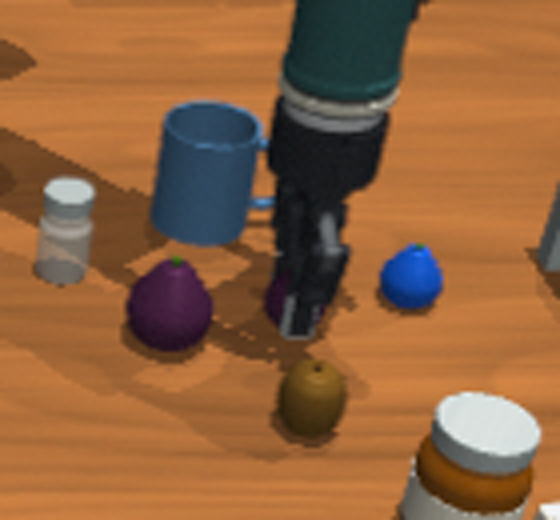

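The fig is gripped at 43 mm width. I'll lift it and carry it to the tray.

Emit:
servo_tool --plan '[[[0, 0, -1, 0, 0, 0], [0, 0, -2, 0, 0, 0], [0, 0, -4, 0, 0, 0], [0, 0, -7, 0, 0, 0], [0, 0, -10, 0, 0, 0], [0, 0, -12, 0, 0, 0], [0, 0, -12, 0, 0, 0]]]' --grip_force 40

```text
time: 19.12
tool_pos: [0.4274, 0.3989, 0.1306]
tcp_rot: [2.298, 2.139, 0.028]
wrist_force: [0.1, 1.0, -0.2]
width: 0.495
```

Run:
```python
from h import *
rows([(kw(-.012,.055,.125),85.8),(kw(-.012,.055,.01),85.8)])
s=cam("scene"); save(cv2.resize(s["color"][140:270,330:470],None,fx=4,fy=4,interpolation=cv2.INTER_CUBIC),"f3.png")
```

```text
t 19.12 tcp [0.4274 0.3989 0.1306] psi 85.91 tilt 1.02 F [ 0.1  1.  -0.2] w 0.495
[-47.75, 14.93, 0.2] [0.8, -0.7, 0.1]
[-47.88, 14.78, 11.7] [0.8, -0.7, 0.1]
```

View pics/f3.png

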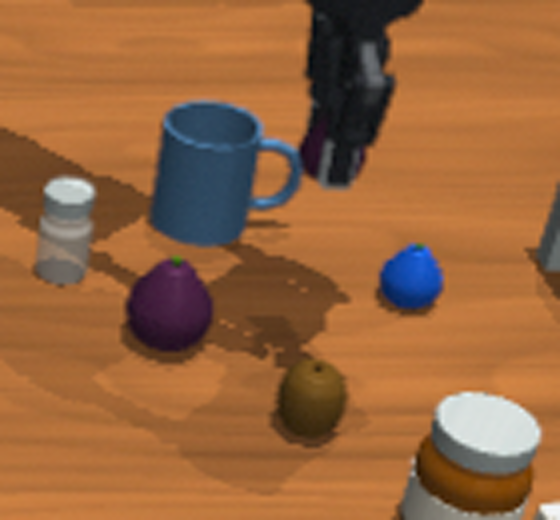

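Emit:
servo_tool --plan '[[[-3, 1, 0, 0.8, -0.7, 0], [-6, 2, 0, 0.8, -0.7, 0], [-9, 3, 0, 0.8, -0.7, 0], [-12, 4, 0, 0.8, -0.7, 0], [-15, 5, 0, 0.8, -0.7, 0], [-18, 6, 0, 0.8, -0.7, 0], [-21, 7, 0, 0.8, -0.7, 0], [-24, 8, 0, 0.8, -0.7, 0], [-27, 9, 0, 0.8, -0.7, 0], [-30, 10, 0, 0.8, -0.7, 0], [-33, 11, 0, 0.8, -0.7, 0], [-36, 12, 0, 0.8, -0.7, 0], [-39, 13, 0, 0.8, -0.7, 0], [-42, 14, 0, 0.8, -0.7, 0], [-45, 14.9, 0, 0.8, -0.7, 0], [-47.8, 14.9, 0, 0.8, -0.7, 0], [-47.8, 14.9, 0, 0.8, -0.7, 0], [-47.8, 14.9, 0, 0.8, -0.7, 0]]]'

```text
time: 20.67
tool_pos: [0.5397, -0.0906, 0.1241]
tcp_rot: [-2.301, -2.136, 0.008]
wrist_force: [0.4, 0.6, -0.4]
width: 0.498
```

Run:
```python
from h import *
rows([(kw(-.012,.055,.125),85.8),(kw(-.012,.055,.01),85.8)])
t=cam("top")
s=cam("scene"); save(cv2.resize(s["color"][120:310,110:390],None,fx=2.8,fy=2.8,interpolation=cv2.INTER_CUBIC),"f4.png")
```

```text
t 20.67 tcp [ 0.5397 -0.0906  0.1241] psi 85.73 tilt 0.32 F [ 0.4  0.6 -0.4] w 0.498
[0.28, 0.23, -0.09] [-0.3, 0.1, -0.1]
[0.31, 0.29, 11.41] [-0.3, 0.1, -0.1]
```

View pics/f4.png

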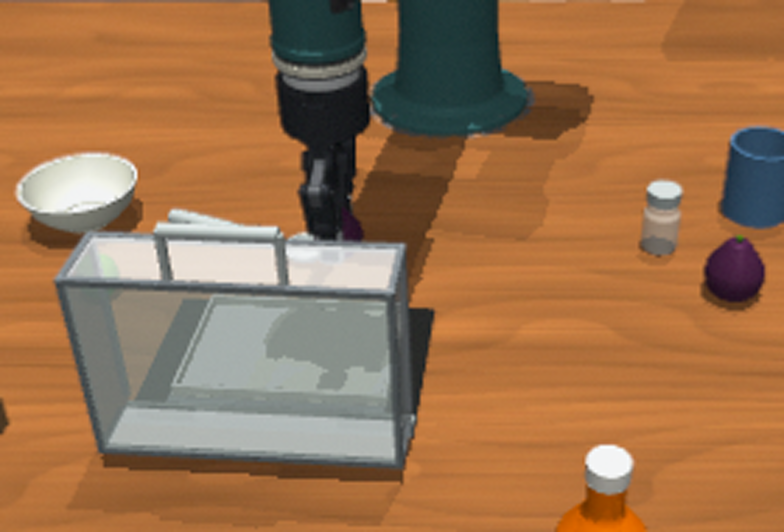

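Emit:
servo_tool --plan '[[[0.3, 0.2, 2, -0.3, 0, 0], [0.3, 0.2, 4, -0.3, 0, 0], [0.3, 0.2, 6, -0.3, 0, 0], [0.3, 0.2, 8, -0.3, 0, 0], [0.3, 0.2, 9.5, -0.3, 0, 0], [0.3, 0.2, 10.5, -0.3, 0, 0], [0.3, 0.2, 11, -0.3, 0, 0], [0.3, 0.2, 11.3, -0.3, 0, 0], [0.3, 0.2, 11.4, -0.3, 0, 0], [0.3, 0.2, 11.4, -0.3, 0, 0]]]'

```text
time: 21.6
tool_pos: [0.5422, -0.0862, 0.0109]
tcp_rot: [2.297, 2.139, -0.001]
wrist_force: [0.8, -0.2, -0.9]
width: 0.496
```

Emit:
servo_tool --plan '[[[0, 0, 0, 0, 0, 0], [0, 0, 0, 0, 0, 0], [0, 0, 0, 0, 0, 0], [0, 0, 0, 0, 0, 0], [0, 0, 0, 0, 0, 0], [0, 0, -1, 0, 0, 0], [0, 0, -3, 0, 0, 0], [0, 0, -6, 0, 0, 0], [0, 0, -9, 0, 0, 0], [0, 0, -12, 0, 0, 0], [3, 0, -15, 0, 0, 0], [6, 0, -15, 0, 0, 0], [9, 0, -15, 0, 0, 0], [12, 0, -15, 0, 0, 0], [15, 0, -15, 0, 0, 0], [18, 0, -15, 0, 0, 0], [21, 0, -15, 0, 0, 0], [24, 0, -15, 0, 0, 0], [27, 0, -15, 0, 0, 0], [30, 0, -15, 0, 0, 0]]]' --claw 6.0

```text
time: 23.27
tool_pos: [0.5633, 0.2149, 0.1611]
tcp_rot: [2.297, 2.138, 0.0]
wrist_force: [0.4, -0.1, -0.7]
width: 0.703
```

Run:
```python
from h import *
rows([((.544,.378,.12),85.8),((.544,.378,.0),85.8)])
t=cam("top"); save(cv2.resize(t["color"][120:270,200:440],None,fx=3,fy=3,interpolation=cv2.INTER_CUBIC),"f5t.png")
s=cam("scene"); save(cv2.resize(s["color"][120:310,110:390],None,fx=2.8,fy=2.8,interpolation=cv2.INTER_CUBIC),"f5.png")
```

```text
t 23.27 tcp [0.5633 0.2149 0.1611] psi 85.9 tilt 0.18 F [ 0.4 -0.1 -0.7] w 0.703
[16.14, -3.1, 4.07] [0.1, 0.1, 0.1]
[16.17, -3.13, 16.07] [0.1, 0.1, 0.1]
```

View pics/f5t.png

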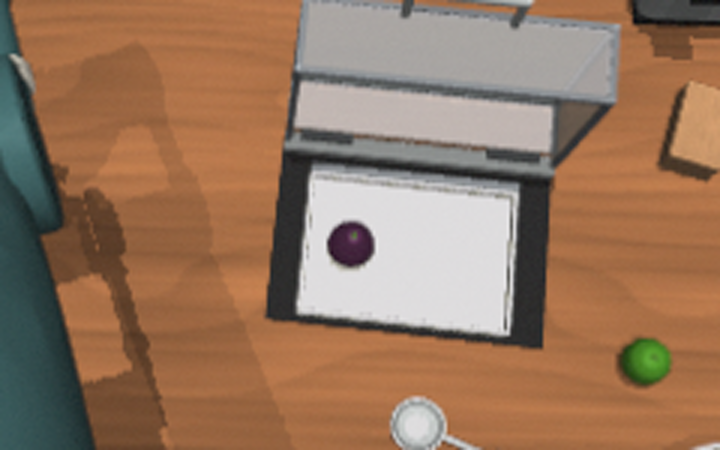

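View pics/f5.png

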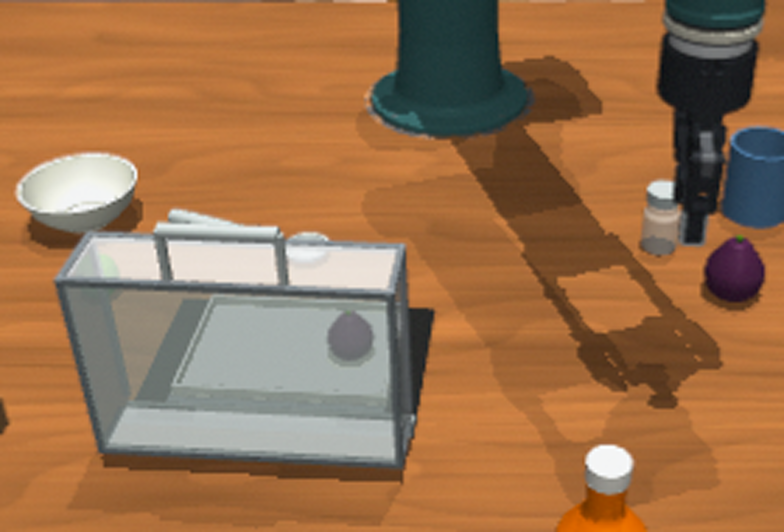

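The fig stands upright in the tray at top crop (351,244). Kiwi next.

Emit:
servo_tool --plan '[[[3, -0.6, 1, 0, 0, 0], [6, -1.2, 2, 0, 0, 0], [9, -1.8, 3, 0, 0, 0], [12, -2.4, 4, 0, 0, 0], [15, -3.1, 4, 0, 0, 0], [16.1, -3.1, 4, 0, 0, 0], [16.1, -3.1, 4, 0, 0, 0], [16.1, -3.1, 4, 0, 0, 0]]]' --claw 7.0

```text
time: 24.03
tool_pos: [0.544, 0.3797, 0.1216]
tcp_rot: [2.292, 2.144, 0.003]
wrist_force: [0.4, 0.6, 0.1]
width: 0.82
```

Run:
```python
from h import *
rows([((.544,.378,.003),85.8)])
s=cam("scene"); print([b for b in blobs(s["color"],(12,150,30),(25,255,125))[0] if abs(b[0][0]-407)<8])
save(cv2.resize(s["color"][140:290,340:480],None,fx=4,fy=4,interpolation=cv2.INTER_CUBIC),"k1.png")
```

```text
t 24.03 tcp [0.544  0.3797 0.1216] psi 86.17 tilt 0.21 F [0.4 0.6 0.1] w 0.82
[-0.16, -0.03, 11.86] [0.2, 0.1, 0.4]
[]
```

View pics/k1.png

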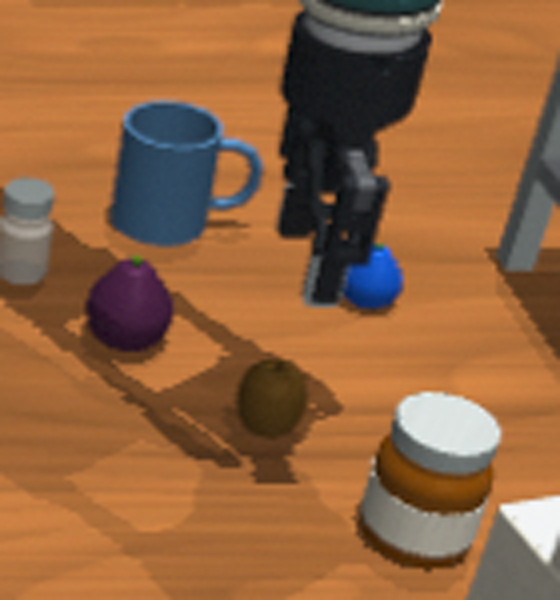

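Emit:
servo_tool --plan '[[[-0.15, 0, 2, 0.2, 0, 0.4], [-0.15, 0, 4, 0.2, 0, 0.4], [-0.15, 0, 6, 0.2, 0, 0.4], [-0.15, 0, 8, 0.2, 0, 0.4], [-0.15, 0, 10, 0.2, 0, 0.4], [-0.15, 0, 11, 0.2, 0, 0.4], [-0.15, 0, 11.8, 0.2, 0, 0.4], [-0.15, 0, 11.8, 0.2, 0, 0.4], [-0.15, 0, 11.8, 0.2, 0, 0.4]]]'

```text
time: 24.83
tool_pos: [0.5449, 0.3768, 0.004]
tcp_rot: [2.303, 2.135, -0.001]
wrist_force: [0.8, 0.2, -0.4]
width: 0.817
```

Emit:
servo_tool --plan '[[[0, 0, 0, 0, 0, 0], [0, 0, 0, 0, 0, 0], [0, 0, 0, 0, 0, 0], [0, 0, 0, 0, 0, 0], [0, 0, 0, 0, 0, 0], [0, 0, 0, 0, 0, 0]]]' --claw 0 --grip_force 40

```text
time: 25.33
tool_pos: [0.5462, 0.3776, 0.006]
tcp_rot: [2.302, 2.135, 0.004]
wrist_force: [-0.5, -0.9, 6.2]
width: 0.496
```

Emit:
servo_tool --plan '[[[0, 0, -1, 0, 0, 0], [0, 0, -2, 0, 0, 0], [0, 0, -4, 0, 0, 0], [0, 0, -7, 0, 0, 0], [0, 0, -10, 0, 0, 0], [0, 0, -12, 0, 0, 0], [0, 0, -12, 0, 0, 0]]]'

```text
time: 25.92
tool_pos: [0.5494, 0.38, 0.1335]
tcp_rot: [2.301, 2.134, 0.022]
wrist_force: [0.7, 0.3, 0.4]
width: 0.496
```

Run:
```python
from h import *
rows([(kw(-.012,-.005,.125),85.8),(kw(-.012,-.005,.01),85.8)])
s=cam("scene"); save(cv2.resize(s["color"][140:290,340:480],None,fx=4,fy=4,interpolation=cv2.INTER_CUBIC),"k2.png")
```

```text
t 25.92 tcp [0.5494 0.38   0.1335] psi 85.69 tilt 0.81 F [0.7 0.3 0.4] w 0.496
[-52.72, 2.81, 0.48] [0.7, -0.4, -0.1]
[-52.81, 2.67, 11.98] [0.7, -0.4, -0.1]
```

View pics/k2.png

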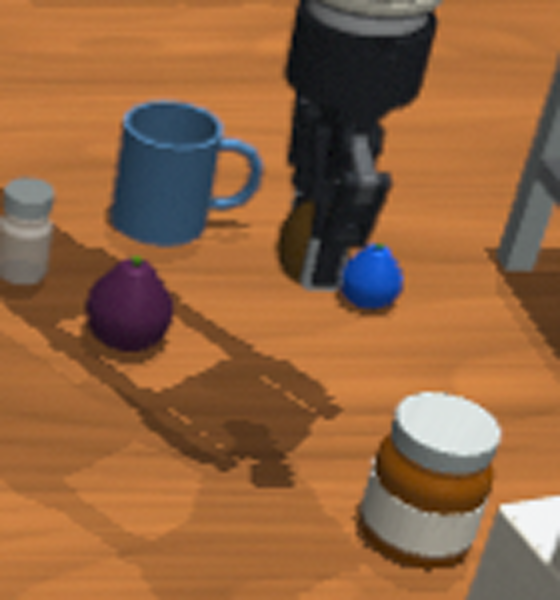

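The kiwi is held. I'll carry it to the middle of the tray, passing about 7 cm above the fig.

Emit:
servo_tool --plan '[[[-3, 0.2, 0, 0.7, -0.4, 0], [-6, 0.4, 0, 0.7, -0.4, 0], [-9, 0.6, 0, 0.7, -0.4, 0], [-12, 0.8, 0, 0.7, -0.4, 0], [-15, 1, 0, 0.7, -0.4, 0], [-18, 1.2, 0, 0.7, -0.4, 0], [-21, 1.4, 0, 0.7, -0.4, 0], [-24, 1.6, 0, 0.7, -0.4, 0], [-27, 1.8, 0, 0.7, -0.4, 0], [-30, 2, 0, 0.7, -0.4, 0], [-33, 2.2, 0, 0.7, -0.4, 0], [-36, 2.4, 0, 0.7, -0.4, 0], [-39, 2.6, 0, 0.7, -0.4, 0], [-42, 2.8, 0, 0.7, -0.4, 0], [-45, 2.8, 0, 0.7, -0.4, 0], [-48, 2.8, 0, 0.7, -0.4, 0], [-51, 2.8, 0, 0.7, -0.4, 0], [-52.7, 2.8, 0, 0.7, -0.4, 0], [-52.7, 2.8, 0, 0.7, -0.4, 0], [-52.7, 2.8, 0, 0.7, -0.4, 0]]]'

```text
time: 27.63
tool_pos: [0.5352, -0.1488, 0.1266]
tcp_rot: [-2.303, -2.131, 0.007]
wrist_force: [-0.2, 0.2, -0.4]
width: 0.497
```

Run:
```python
from h import *
rows([(kw(-.012,-.005,.125),85.8),(kw(-.012,-.005,.013),85.8)])
s=cam("scene"); save(cv2.resize(s["color"][120:310,110:390],None,fx=2.8,fy=2.8,interpolation=cv2.INTER_CUBIC),"k3.png")
```

```text
t 27.63 tcp [ 0.5352 -0.1488  0.1266] psi 85.55 tilt 0.33 F [-0.2  0.2 -0.4] w 0.497
[0.12, 0.25, 0.16] [-0.3, 0.0, -0.2]
[0.12, 0.32, 11.36] [-0.3, 0.0, -0.2]
```

View pics/k3.png

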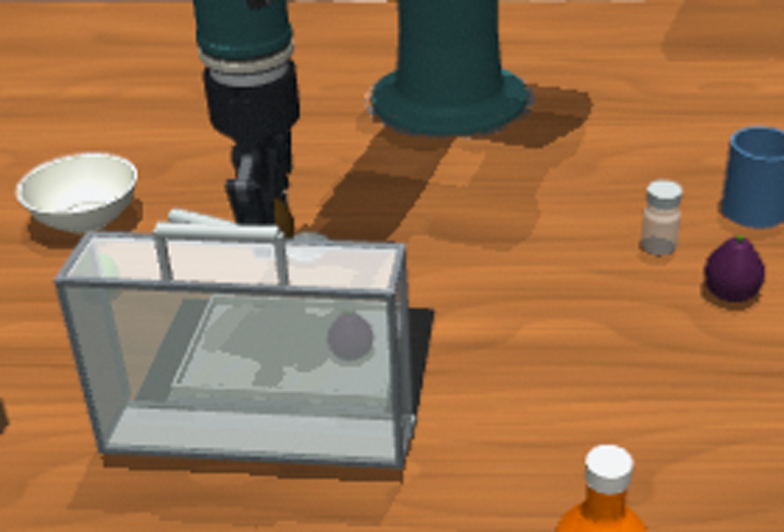

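Emit:
servo_tool --plan '[[[0.1, 0.3, 2, -0.3, 0, 0], [0.1, 0.3, 4, -0.3, 0, 0], [0.1, 0.3, 6, -0.3, 0, 0], [0.1, 0.3, 8, -0.3, 0, 0], [0.1, 0.3, 9.5, -0.3, 0, 0], [0.1, 0.3, 10.5, -0.3, 0, 0], [0.1, 0.3, 11.1, -0.3, 0, 0], [0.1, 0.3, 11.4, -0.3, 0, 0], [0.1, 0.3, 11.4, -0.3, 0, 0], [0.1, 0.3, 11.4, -0.3, 0, 0]]]'

```text
time: 28.52
tool_pos: [0.5386, -0.1472, 0.0134]
tcp_rot: [2.303, 2.135, 0.0]
wrist_force: [0.5, 0.1, 0.4]
width: 0.498
```

Emit:
servo_tool --plan '[[[0, 0, 0, 0, 0, 0], [0, 0, 0, 0, 0, 0], [0, 0, 0, 0, 0, 0], [0, 0, 0, 0, 0, 0], [0, 0, 0, 0, 0, 0], [0, 0, -1, 0, 0, 0], [0, 0, -3, 0, 0, 0], [0, 0, -6, 0, 0, 0], [0, 0, -9, 0, 0, 0], [0, 0, -12, 0, 0, 0], [-3, -1.5, -14, 0, 0, 0], [-6, -3, -14, 0, 0, 0], [-9, -4.5, -14, 0, 0, 0], [-12, -6, -14, 0, 0, 0], [-15, -7.5, -14, 0, 0, 0], [-18, -9, -14, 0, 0, 0], [-20, -9, -14, 0, 0, 0], [-20, -9, -14, 0, 0, 0]]]' --claw 6.0

```text
time: 30.02
tool_pos: [0.4327, -0.3435, 0.1547]
tcp_rot: [2.305, 2.128, -0.001]
wrist_force: [0.1, 0.2, 0.0]
width: 0.704
```

Run:
```python
from h import *
rows([((.4397,-.356,.12),85.8),((.4397,-.356,.002),85.8)])
t=cam("top"); save(cv2.resize(t["color"][120:310,200:480],None,fx=2.8,fy=2.8,interpolation=cv2.INTER_CUBIC),"k4t.png")
s=cam("scene"); save(cv2.resize(s["color"][120:310,90:370],None,fx=2.8,fy=2.8,interpolation=cv2.INTER_CUBIC),"k4.png")
```

```text
t 30.02 tcp [ 0.4327 -0.3435  0.1547] psi 85.43 tilt 0.23 F [0.1 0.2 0. ] w 0.704
[-1.18, 0.79, 3.48] [0.1, 0.2, -0.4]
[-1.14, 0.77, 15.28] [0.1, 0.2, -0.4]
```

View pics/k4t.png

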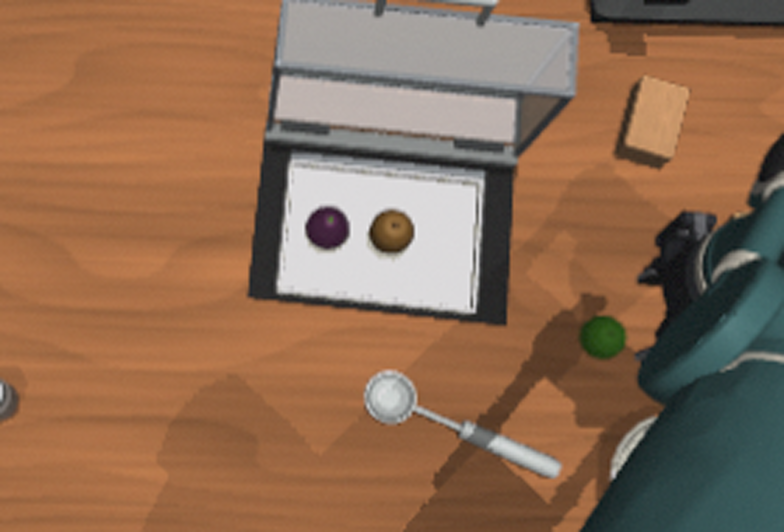

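View pics/k4.png

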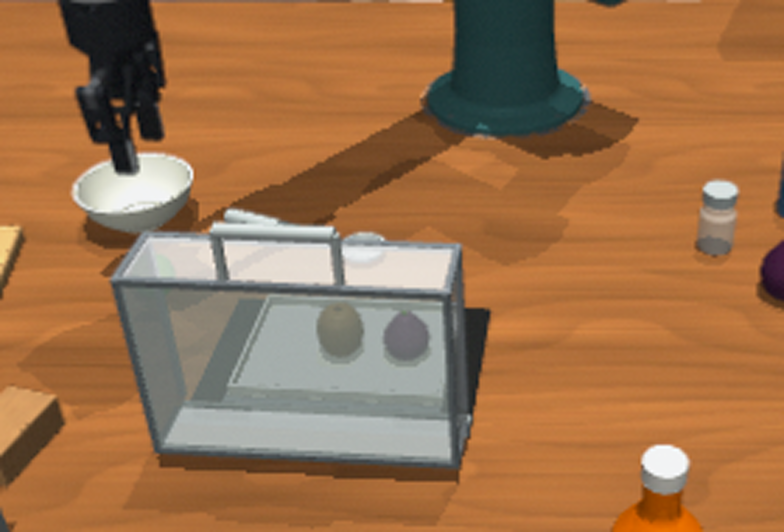

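Fig and kiwi both stand in the tray, at top crop (327,228) and (391,231). Lime next.

Emit:
servo_tool --plan '[[[-0.6, 0.4, 2, 0, 0, 0], [-1.15, 0.8, 4, 0, 0, 0], [-1.15, 0.8, 6, 0, 0, 0], [-1.15, 0.8, 8, 0, 0, 0], [-1.15, 0.8, 10, 0, 0, 0], [-1.15, 0.8, 12, 0, 0, 0], [-1.15, 0.8, 13.5, 0, 0, 0], [-1.15, 0.8, 14.5, 0, 0, 0], [-1.15, 0.8, 15.2, 0, 0, 0], [-1.15, 0.8, 15.2, 0, 0, 0], [-1.15, 0.8, 15.2, 0, 0, 0]]]' --claw 7.0

```text
time: 31.03
tool_pos: [0.4411, -0.3521, 0.0024]
tcp_rot: [2.305, 2.133, 0.001]
wrist_force: [0.2, -0.6, 0.3]
width: 0.822
```

Emit:
servo_tool --plan '[[[0, 0, 0, 0, 0, 0], [0, 0, 0, 0, 0, 0], [0, 0, 0, 0, 0, 0], [0, 0, 0, 0, 0, 0], [0, 0, 0, 0, 0, 0], [0, 0, 0, 0, 0, 0]]]' --claw 0 --grip_force 40

```text
time: 31.53
tool_pos: [0.442, -0.3529, 0.004]
tcp_rot: [2.303, 2.131, 0.002]
wrist_force: [-0.3, 0.7, 6.2]
width: 0.484
```

Emit:
servo_tool --plan '[[[0, 0, -1, 0, 0, 0], [0, 0, -2, 0, 0, 0], [0, 0, -4, 0, 0, 0], [0, 0, -7, 0, 0, 0], [0, 0, -10, 0, 0, 0], [0, 0, -12, 0, 0, 0], [0, 0, -12, 0, 0, 0]]]'

```text
time: 32.12
tool_pos: [0.4448, -0.3556, 0.131]
tcp_rot: [2.295, 2.123, 0.004]
wrist_force: [0.9, -1.0, 0.0]
width: 0.48
```

Run:
```python
from h import *
rows([(kw(-.012,-.063,.125),85.8),(kw(-.012,-.063,.01),85.8)])
s=cam("scene"); save(cv2.resize(s["color"][120:310,90:370],None,fx=2.8,fy=2.8,interpolation=cv2.INTER_CUBIC),"l2.png")
```

```text
t 32.12 tcp [ 0.4448 -0.3556  0.131 ] psi 85.54 tilt 0.88 F [ 0.9 -1.   0. ] w 0.48
[15.64, 7.68, 0.57] [0.7, 0.5, -0.3]
[15.74, 7.53, 12.06] [0.7, 0.5, -0.3]
```

View pics/l2.png

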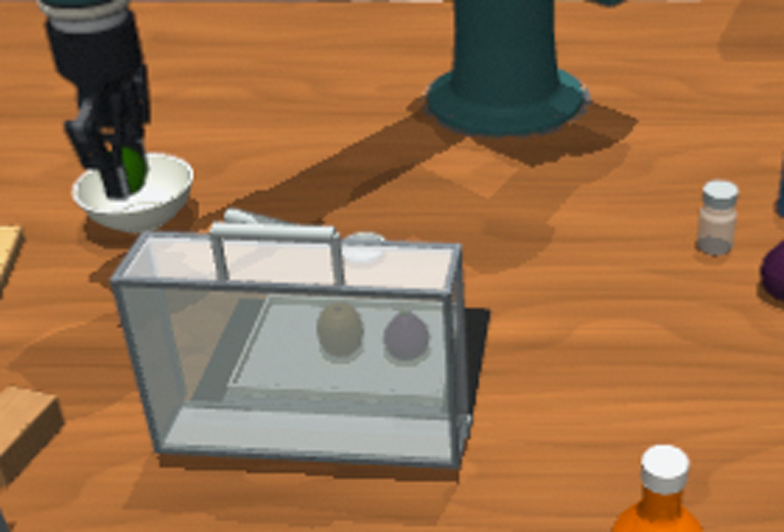

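Emit:
servo_tool --plan '[[[2, 1, 0, 0.7, 0.5, 0], [4, 2, 0, 0.7, 0.5, 0], [6.5, 3.2, 0, 0.7, 0.5, 0], [9, 4.4, 0, 0.7, 0.5, 0], [11.5, 5.7, 0, 0.7, 0.5, 0], [14, 6.9, 0, 0.7, 0.5, 0], [15.7, 7.6, 0, 0.7, 0.5, 0], [15.7, 7.6, 0, 0.7, 0.5, 0], [15.7, 7.6, 0, 0.7, 0.5, 0]]]'

```text
time: 32.92
tool_pos: [0.531, -0.2029, 0.1269]
tcp_rot: [-2.3, -2.133, 0.002]
wrist_force: [0.1, -0.7, -0.6]
width: 0.483
```

Run:
```python
from h import *
rows([(kw(-.012,-.063,.125),85.8),(kw(-.012,-.063,.012),85.8)])
```

```text
t 32.92 tcp [ 0.531  -0.2029  0.1269] psi 85.68 tilt 0.3 F [ 0.1 -0.7 -0.6] w 0.483
[-0.26, 0.29, 0.19] [-0.3, -0.2, -0.1]
[-0.29, 0.34, 11.49] [-0.3, -0.2, -0.1]
```

Emit:
servo_tool --plan '[[[-0.3, 0.3, 2, -0.3, 0, 0], [-0.3, 0.3, 4, -0.3, 0, 0], [-0.3, 0.3, 6, -0.3, 0, 0], [-0.3, 0.3, 8, -0.3, 0, 0], [-0.3, 0.3, 9.5, -0.3, 0, 0], [-0.3, 0.3, 10.5, -0.3, 0, 0], [-0.3, 0.3, 11.2, -0.3, 0, 0], [-0.3, 0.3, 11.5, -0.3, 0, 0], [-0.3, 0.3, 11.6, -0.3, 0, 0], [-0.3, 0.3, 11.6, -0.3, 0, 0]]]'

```text
time: 33.75
tool_pos: [0.5336, -0.2062, 0.0113]
tcp_rot: [-2.304, -2.135, -0.004]
wrist_force: [0.7, -0.1, -1.1]
width: 0.484
```

Emit:
servo_tool --plan '[[[0, 0, 0, 0, 0, 0], [0, 0, 0, 0, 0, 0], [0, 0, 0, 0, 0, 0], [0, 0, 0, 0, 0, 0], [0, 0, 0, 0, 0, 0], [0, 0, -1, 0, 0, 0], [0, 0, -3, 0, 0, 0], [0, 0, -6, 0, 0, 0], [0, 0, -9, 0, 0, 0], [0, 0, -12, 0, 0, 0], [-3, -1.5, -14, 0, 0, 0], [-6, -3, -14, 0, 0, 0], [-9, -4.5, -14, 0, 0, 0], [-12, -6, -14, 0, 0, 0], [-15, -7.5, -14, 0, 0, 0], [-15, -9, -14, 0, 0, 0]]]' --claw 6.0

```text
time: 35.08
tool_pos: [0.4317, -0.3542, 0.1525]
tcp_rot: [2.304, 2.13, 0.002]
wrist_force: [-0.1, -0.4, 0.3]
width: 0.703
```

Run:
```python
from h import *
rows([(kw(-.115,0,.1),85.8)])
t=cam("top"); save(cv2.resize(t["color"][120:310,200:480],None,fx=2.8,fy=2.8,interpolation=cv2.INTER_CUBIC),"l4t.png")
tray(t,(320,222),(285,150,390,240),z=.015,lo=(0,0,170)); print(onz(t,340,262,.005))
```

```text
t 35.08 tcp [ 0.4317 -0.3542  0.1525] psi 85.52 tilt 0.24 F [-0.1 -0.4  0.3] w 0.703
[21.86, -1.34, 5.21] [0.2, 0.1, -0.3]
tray [ 0.5382 -0.1403] [0.1983 0.1411] 85.65 keeper xy [-0.0122  0.0025]
[ 0.37360795 -0.15308338  0.005     ]
```

View pics/l4t.png

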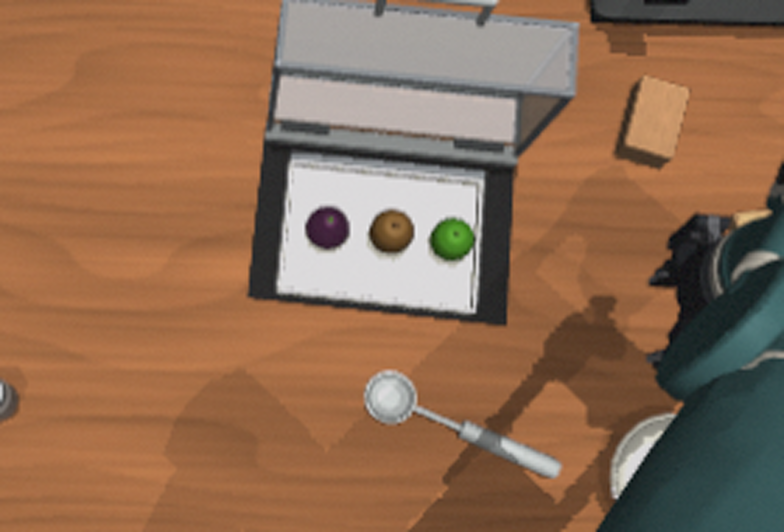

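All three fruit stand in the tray: (327,228), (391,231) and (453,239). Now I'll push from the front to centre the tray in x.

Emit:
servo_tool --plan '[[[3, 0, 1, 0, 0, 0], [6, 0, 2, 0, 0, 0], [9, 0, 3, 0, 0, 0], [12, -0.5, 4, 0, 0, 0], [15, -1, 5, 0, 0, 0], [18, -1.3, 5, 0, 0, 0], [21, -1.3, 5, 0, 0, 0], [21.9, -1.3, 5, 0, 0, 0], [21.9, -1.3, 5, 0, 0, 0], [21.9, -1.3, 5, 0, 0, 0]]]' --claw 0

```text
time: 35.97
tool_pos: [0.4338, -0.1319, 0.1027]
tcp_rot: [2.305, 2.134, 0.002]
wrist_force: [0.6, -0.3, 0.0]
width: -0.0
```

Run:
```python
from h import *
rows([(kw(-.115,.002,.006),85.8)])
```

```text
t 35.97 tcp [ 0.4338 -0.1319  0.1027] psi 85.61 tilt 0.07 F [ 0.6 -0.3  0. ] w -0.0
[-0.13, 0.19, 9.67] [0.1, -0.0, -0.2]
```

Emit:
servo_tool --plan '[[[-0.1, 0.1, 2, 0, 0, 0], [-0.1, 0.1, 4, 0, 0, 0], [-0.1, 0.1, 6, 0, 0, 0], [-0.1, 0.1, 8, 0, 0, 0], [-0.1, 0.1, 9, 0, 0, 0], [-0.1, 0.1, 9.6, 0, 0, 0], [-0.1, 0.1, 9.6, 0, 0, 0], [-0.1, 0.1, 9.6, 0, 0, 0]]]'

```text
time: 36.63
tool_pos: [0.4353, -0.1337, 0.0071]
tcp_rot: [2.305, 2.133, 0.002]
wrist_force: [0.7, -0.3, 0.1]
width: 0.004
```

Run:
```python
from h import *
rows([(kw(-.115,.002,.006),85.8),(kw(-.085,.002,.006),85.8)])
t=cam("top"); save(cv2.resize(t["color"][140:270,270:400],None,fx=4,fy=4,interpolation=cv2.INTER_CUBIC),"m1t.png")
s=cam("scene"); save(cv2.resize(s["color"][180:300,100:280],None,fx=4,fy=4,interpolation=cv2.INTER_CUBIC),"m1.png")
```

```text
t 36.63 tcp [ 0.4353 -0.1337  0.0071] psi 85.56 tilt 0.08 F [ 0.7 -0.3  0.1] w 0.004
[0.04, 0.04, 0.11] [0.1, -0.0, -0.2]
[0.05, 3.04, 0.12] [0.1, -0.0, -0.2]
```

View pics/m1t.png

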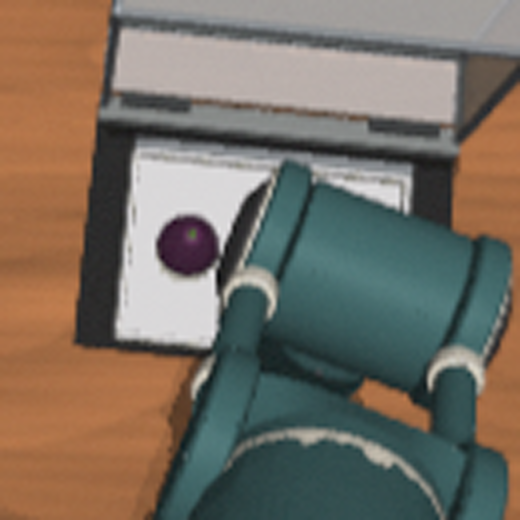

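View pics/m1.png

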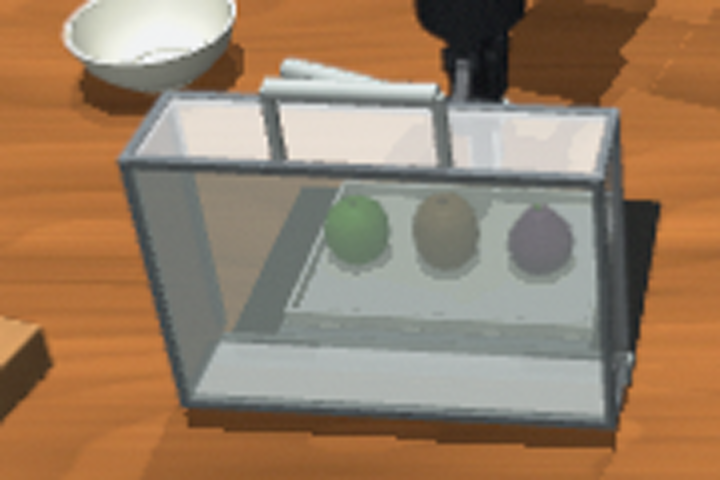

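Emit:
servo_tool --plan '[[[0, 0.4, 0.1, 0, 0, 0], [0, 0.8, 0.1, 0, 0, 0], [0, 1.1, 0.1, 0, 0, 0], [0, 1.4, 0.1, 0, 0, 0], [0, 1.7, 0.1, 0, 0, 0], [0, 2.0, 0.1, 0, 0, 0], [0, 2.3, 0.1, 0, 0, 0], [0, 2.5, 0.1, 0, 0, 0], [0, 2.7, 0.1, 0, 0, 0], [0, 2.7, 0.1, 0, 0, 0]]]'

```text
time: 37.57
tool_pos: [0.46, -0.1351, 0.0065]
tcp_rot: [-2.302, -2.133, 0.003]
wrist_force: [-9.2, -0.4, 9.1]
width: 0.002
```

Run:
```python
from h import *
rows([(kw(-.085,.002,.006),85.8)])
t=cam("top"); save(cv2.resize(t["color"][140:270,270:400],None,fx=4,fy=4,interpolation=cv2.INTER_CUBIC),"m2t.png")
```

```text
t 37.57 tcp [ 0.46   -0.1351  0.0065] psi 85.62 tilt 0.22 F [-9.2 -0.4  9.1] w 0.002
[0.01, 0.55, 0.05] [-0.2, -0.0, -0.2]
```

View pics/m2t.png

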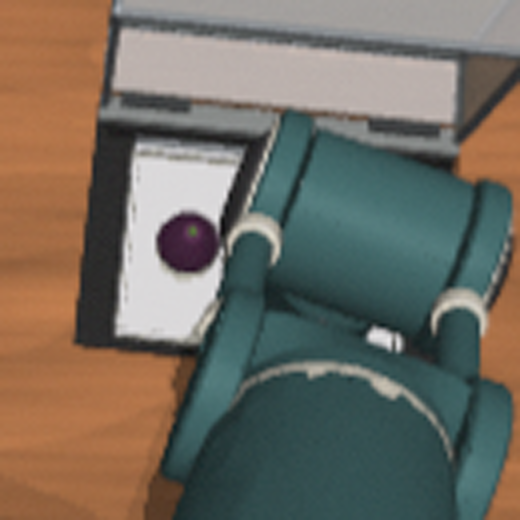

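Emit:
servo_tool --plan '[[[0, -0.4, -0.1, 0, 0, 0], [0, -0.4, -0.2, 0, 0, 0], [0, 0, -0.2, 0, 0, 0], [0, 0.2, -0.2, 0, 0, 0], [0, 0.4, -0.2, 0, 0, 0], [0, 0.5, -0.2, 0, 0, 0], [0, 0.6, -0.2, 0, 0, 0], [0, 0.6, -0.2, 0, 0, 0]]]'

```text
time: 38.28
tool_pos: [0.4649, -0.1353, 0.008]
tcp_rot: [-2.3, -2.132, 0.005]
wrist_force: [-4.5, 0.3, 2.8]
width: -0.004
```

Run:
```python
from h import *
rows([(kw(-.085,.002,.006),85.8)])
t=cam("top"); save(cv2.resize(t["color"][140:270,270:400],None,fx=4,fy=4,interpolation=cv2.INTER_CUBIC),"m3t.png")
s=cam("scene"); save(cv2.resize(s["color"][180:300,100:280],None,fx=4,fy=4,interpolation=cv2.INTER_CUBIC),"m3.png")
```

```text
t 38.28 tcp [ 0.4649 -0.1353  0.008 ] psi 85.64 tilt 0.37 F [-4.5  0.3  2.8] w -0.004
[-0.01, 0.07, 0.2] [-0.4, -0.1, -0.2]
```

View pics/m3t.png

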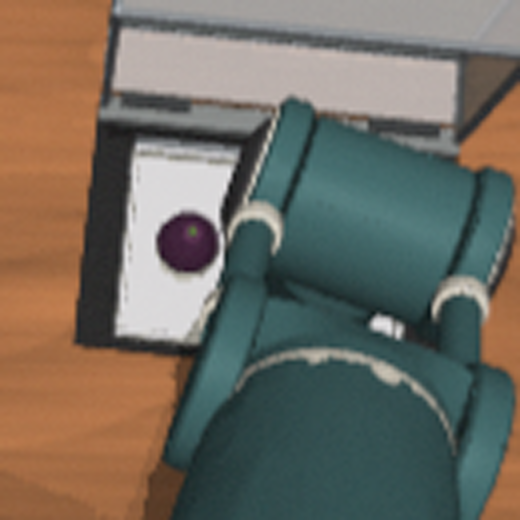

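View pics/m3.png

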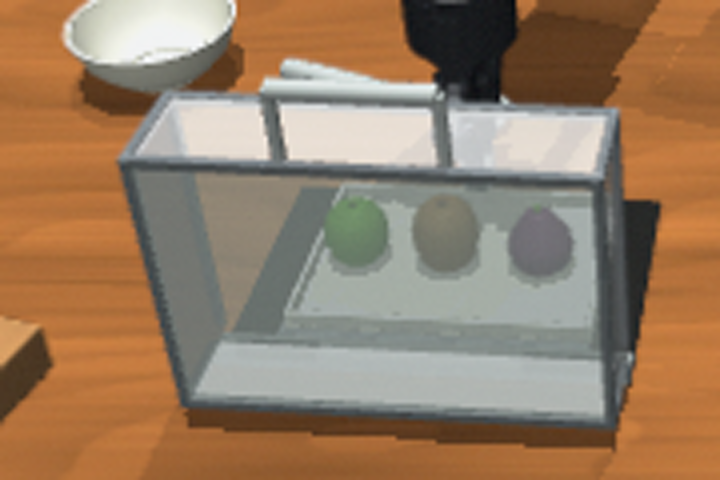

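The tray has only just started to move, so the tip is thinner than I assumed. I'll push about 9 mm more.

Emit:
servo_tool --plan '[[[0, 0.3, -0.1, 0, 0, 0], [0, 0.5, -0.1, 0, 0, 0], [0, 0.7, -0.1, 0, 0, 0], [0, 0.9, -0.1, 0, 0, 0], [0, 1.0, -0.1, 0, 0, 0], [0, 1.0, -0.1, 0, 0, 0], [0, 0.5, -0.1, 0, 0, 0], [0, -1, -0.1, 0, 0, 0], [0, -3, -1, 0, 0, 0], [0, -3, -4, 0, 0, 0], [0, -3, -8, 0, 0, 0], [-3, -3, -12, 0, 0, 0], [-6, -3, -13, 0, 0, 0], [-9, -3, -13, 0, 0, 0], [-12, -3, -13, 0, 0, 0], [-15, -3, -13, 0, 0, 0], [-18, -3, -13, 0, 0, 0], [-21, -3, -13, 0, 0, 0], [-22, -3, -13, 0, 0, 0]]]'

```text
time: 39.97
tool_pos: [0.4199, -0.3574, 0.1396]
tcp_rot: [2.306, 2.132, -0.006]
wrist_force: [0.8, -0.0, 0.3]
width: -0.001
```

Run:
```python
from h import *
rows([(kw(-.115,.002,.1),85.8)])
t=cam("top"); save(cv2.resize(t["color"][120:310,200:480],None,fx=2.8,fy=2.8,interpolation=cv2.INTER_CUBIC),"m4t.png")
tray(t,(320,222),(285,150,390,240),z=.015,lo=(0,0,170))
```

```text
t 39.97 tcp [ 0.4199 -0.3574  0.1396] psi 85.5 tilt 0.21 F [ 0.8 -0.   0.3] w -0.001
[22.48, -0.18, 3.88] [-0.1, 0.2, -0.3]
tray [0.5883 0.0182] [1.2085 1.7577] 1.96 keeper xy [0.0261 0.1643]
```

View pics/m4t.png

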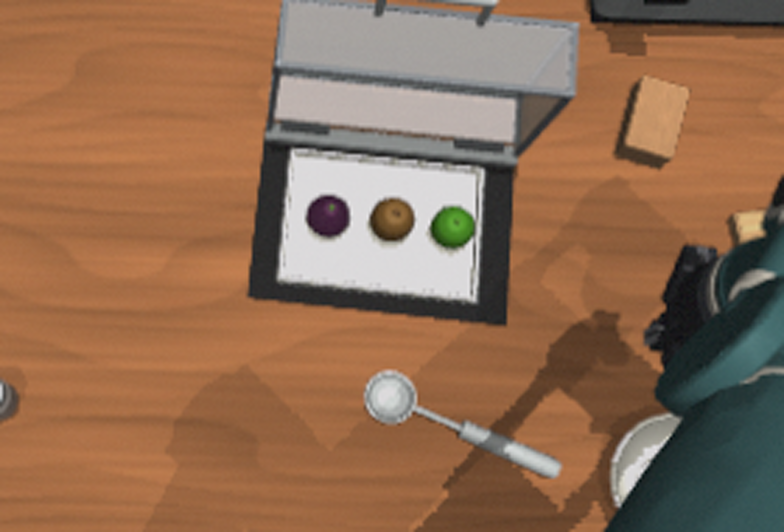

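Run:
```python
from h import *
t=cam("top")
tray(t,(320,218),(285,150,390,240),z=.015,lo=(0,0,180),name="m5.png")
F=dict(fig=((140,60,15),(179,255,110)),lime=((45,150,40),(75,255,255)),kiwi=((12,130,30),(25,255,140)))
for k,(lo,hi) in F.items():
    for b in blobs(t["color"],lo,hi,60)[0]:
        if 285<b[0][0]<400 and 170<b[0][1]<240:
            p=onz(t,*b[0],.027); a=np.radians(KY); d=p[:2]-K; print(k,[round(float(v),4) for v in (d@[np.cos(a),np.sin(a)],d@[-np.sin(a),np.cos(a)])])
```

```text
tray [ 0.5478 -0.1409] [0.1982 0.1355] 85.67 keeper xy [-0.0026  0.0026]
fig [-0.0024, 0.0591]
lime [-0.0007, -0.0662]
kiwi [0.0007, -0.0049]
```

View pics/m5.png

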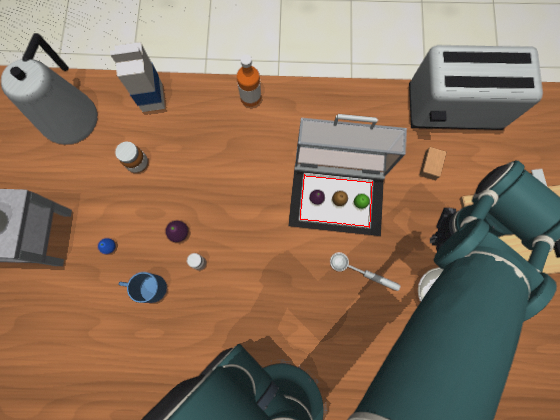

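The tray is square on the mat within about 3 mm (85.7° against 85.8°), and no fruit is left loose. Now I'll move to the raised bar.

Run:
```python
from h import *
rows([((.45,-.33,.30),85.8),((.6865,-.1543,.30),85.8),((.6865,-.1543,.225),85.8)])
s=cam("scene");t=cam("top")
save(cv2.resize(s["color"][190:300,100:290],None,fx=4,fy=4,interpolation=cv2.INTER_CUBIC),"n1.png")
save(cv2.resize(t["color"][90:190,280:430],None,fx=5,fy=5,interpolation=cv2.INTER_CUBIC),"n1t.png")
```

```text
t 40.07 tcp [ 0.4195 -0.3549  0.1389] psi 85.47 tilt 0.2 F [-0.5  1.1 -0.3] w -0.003
[2.71, 2.79, -16.12] [-0.2, 0.0, -0.3]
[22.1, 24.97, -16.21] [-0.2, 0.0, -0.3]
[22.1, 25.0, -8.71] [-0.2, 0.0, -0.3]
```

View pics/n1.png

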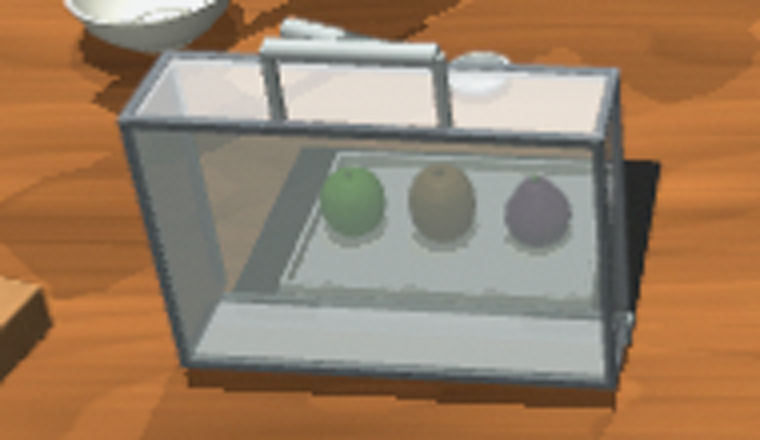

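View pics/n1t.png

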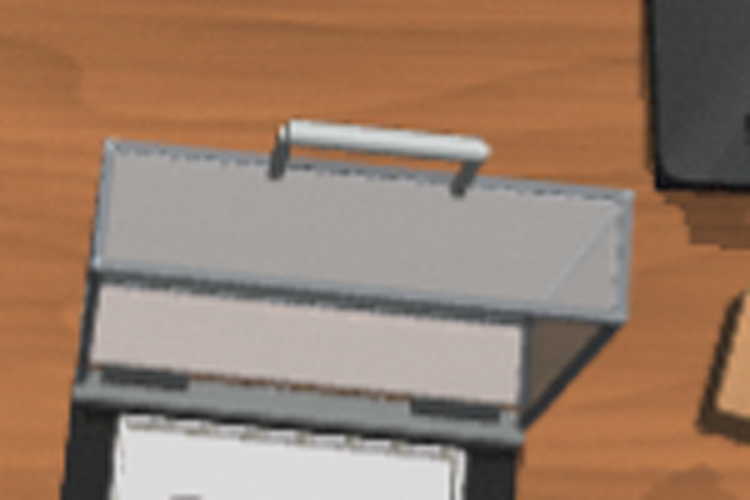

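Run:
```python
from h import *
s=cam("scene");t=cam("top")
print(tri(s,(187.7,202.4),t,(357.6,118.3)), "model up", kw(.093+.0435,0,.014+.227))
```

```text
(array([ 0.68594635, -0.15547923,  0.23970487]), np.float64(0.0035945835782854843)) model up [ 0.68633343 -0.15369701  0.241     ]
```

Emit:
servo_tool --plan '[[[0.5, 0.5, -3, 0, 0, 0], [1, 1, -6, 0, 0, 0], [1.5, 1.5, -9, 0, 0, 0], [2, 2, -12, 0, 0, 0], [2.5, 2.5, -15, 0, 0, 0], [3, 3, -16.5, 0, 0, 0], [5, 5.5, -16.5, 0, 0, 0], [7, 8, -16.5, 0, 0, 0], [9, 10.5, -16.5, 0, 0, 0], [11, 13, -16.5, 0, 0, 0], [13, 15, -16.5, 0, 0, 0], [15, 17.5, -16.5, 0, 0, 0], [17, 20, -16.5, 0, 0, 0], [19, 22, -16.5, 0, 0, 0], [21, 24, -16.5, 0, 0, 0], [22.1, 25, -16.5, 0, 0, 0], [22.1, 25, -16.5, 0, 0, 0], [22.1, 25, -16.5, 0, 0, 0]]]' --claw 4.0

```text
time: 41.77
tool_pos: [0.6857, -0.1487, 0.3014]
tcp_rot: [-2.296, -2.135, 0.006]
wrist_force: [-0.4, 0.2, -0.4]
width: 0.463
```

Run:
```python
from h import *
rows([(kw(.1365,0,.224),85.8),((.6865,-.1543,.224),85.8)])
```

```text
t 41.77 tcp [ 0.6857 -0.1487  0.3014] psi 85.84 tilt 0.42 F [-0.4  0.2 -0.4] w 0.463
[-0.51, 0.16, 7.74] [-0.4, -0.1, 0.0]
[-0.57, 0.18, 7.74] [-0.4, -0.1, 0.0]
```

Emit:
servo_tool --plan '[[[-0.5, 0.1, 2, -0.4, 0, 0], [-0.5, 0.1, 4, -0.4, 0, 0], [-0.5, 0.1, 6, -0.4, 0, 0], [-0.5, 0.1, 7.2, -0.4, 0, 0], [-0.5, 0.1, 7.8, -0.4, 0, 0], [-0.5, 0.1, 7.8, -0.4, 0, 0], [-0.5, 0.1, 7.8, -0.4, 0, 0]]]'

```text
time: 42.35
tool_pos: [0.6856, -0.1541, 0.224]
tcp_rot: [-2.301, -2.138, -0.002]
wrist_force: [-0.3, -0.2, 0.7]
width: 0.465
```

Emit:
servo_tool --plan '[[[0, 0, 0, 0, 0, 0], [0, 0, 0, 0, 0, 0], [0, 0, 0, 0, 0, 0], [0, 0, 0, 0, 0, 0], [0, 0, 0, 0, 0, 0], [0, 0, 0, 0, 0, 0], [0, 0, 0, 0, 0, 0]]]' --claw 0 --grip_force 60

```text
time: 42.93
tool_pos: [0.6867, -0.1546, 0.2262]
tcp_rot: [2.299, 2.137, 0.004]
wrist_force: [-0.2, -0.9, 6.3]
width: 0.119
```

Run:
```python
from h import *
print(theta(),bot.read_state()["wrist_force"].round(1))
f=lambda a:np.array([-22.6*np.cos(a)+4.8*np.sin(a),22.6*np.sin(a)+4.8*np.cos(a)])
for a in np.arange(0.04,0.81,0.04): d=f(1.55-a)-f(1.55); print(round(a,2),d[0].round(2),(-d[1]).round(2))
```

```text
(np.float64(0.23538615636757537), np.float64(1.549395425196274)) [-0.2 -0.9  6.3]
0.04 -0.91 -0.15
0.08 -1.83 -0.27
0.12 -2.75 -0.36
0.16 -3.67 -0.4
0.2 -4.6 -0.41
0.24 -5.52 -0.38
0.28 -6.44 -0.31
0.32 -7.36 -0.21
0.36 -8.27 -0.07
0.4 -9.18 0.11
0.44 -10.08 0.32
0.48 -10.97 0.57
0.52 -11.85 0.85
0.56 -12.72 1.17
0.6 -13.57 1.52
0.64 -14.41 1.91
0.68 -15.23 2.33
0.72 -16.04 2.78
0.76 -16.83 3.26
0.8 -17.59 3.78
```

Emit:
servo_tool --plan '[[[0, -0.9, -0.1, 0, 0, 0], [0, -1.8, -0.25, 0, 0, 0], [0, -2.75, -0.35, 0, 0, 0], [0, -3.7, -0.4, 0, 0, 0], [0, -4.6, -0.4, 0, 0, 0], [0, -5.5, -0.4, 0, 0, 0], [0, -6.4, -0.3, 0, 0, 0], [0, -7.35, -0.2, 0, 0, 0], [0, -8.3, -0.05, 0, 0, 0], [0, -9.2, 0.1, 0, 0, 0], [0, -10.1, 0.3, 0, 0, 0], [0, -11, 0.55, 0, 0, 0], [0, -11.85, 0.85, 0, 0, 0], [0, -12.7, 1.15, 0, 0, 0], [0, -13.6, 1.5, 0, 0, 0], [0, -14.4, 1.9, 0, 0, 0], [0, -15.2, 2.3, 0, 0, 0], [0, -16, 2.8, 0, 0, 0], [0, -16.8, 3.25, 0, 0, 0], [0, -17.6, 3.8, 0, 0, 0]]]'

```text
time: 44.6
tool_pos: [0.51, -0.1411, 0.1867]
tcp_rot: [2.301, 2.138, 0.004]
wrist_force: [3.1, 2.1, 3.0]
width: 0.115
```

Run:
```python
from h import *
r,th=theta(); print(r,th,bot.read_state()["wrist_force"].round(1),bot.read_state()["width"])
rows([(kw(-.133,0,.043),85.8)])
f=lambda a:np.array([-22.6*np.cos(a)+4.8*np.sin(a),22.6*np.sin(a)+4.8*np.cos(a)])
for a in np.arange(0.04,th+.04,0.04): d=f(th-a)-f(th); print(round(a,2),d[0].round(2),(-d[1]).round(2))
s=cam("scene");save(cv2.resize(s["color"][120:300,100:330],None,fx=3,fy=3,interpolation=cv2.INTER_CUBIC),"o1.png")
```

```text
0.2334755937239275 0.754147675350625 [3.1 2.1 3. ] 0.11491619984634974
t 44.6 tcp [ 0.51   -0.1411  0.1867] psi 85.8 tilt 0.17 F [3.1 2.1 3. ] w 0.115
[0.02, -9.31, 14.35] [0.2, -0.1, -0.0]
0.04 -0.75 0.54
0.08 -1.47 1.11
0.12 -2.18 1.71
0.16 -2.85 2.34
0.2 -3.51 3.0
0.24 -4.13 3.68
0.28 -4.73 4.38
0.32 -5.3 5.11
0.36 -5.84 5.86
0.4 -6.35 6.63
0.44 -6.83 7.42
0.48 -7.27 8.23
0.52 -7.68 9.06
0.56 -8.06 9.9
0.6 -8.41 10.76
0.64 -8.72 11.63
0.68 -9.0 12.51
0.72 -9.24 13.4
0.76 -9.44 14.3
```

View pics/o1.png

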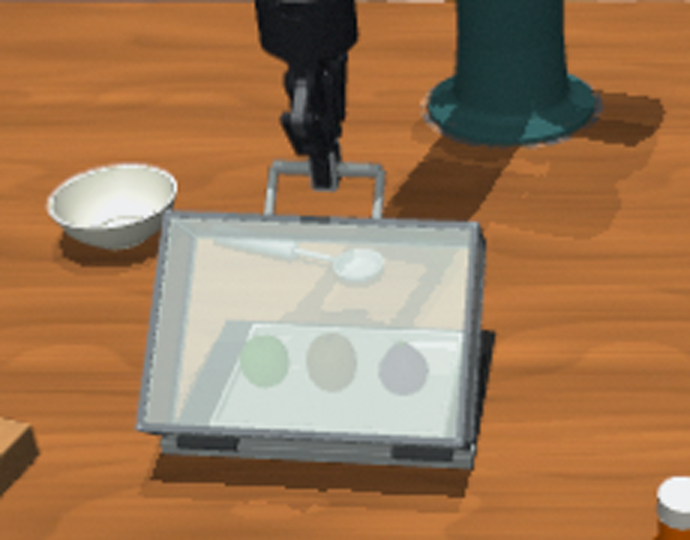

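The cover is half lowered (theta 0.75) and the fruit is undisturbed beneath it. I'll continue slowly, stopping short of the end.

Emit:
servo_tool --plan '[[[0, -0.75, 0.55, 0, 0, 0], [0, -1.45, 1.1, 0, 0, 0], [0, -2.2, 1.7, 0, 0, 0], [0, -2.85, 2.35, 0, 0, 0], [0, -3.5, 3, 0, 0, 0], [0, -4.1, 3.7, 0, 0, 0], [0, -4.7, 4.4, 0, 0, 0], [0, -5.3, 5.1, 0, 0, 0], [0, -5.85, 5.85, 0, 0, 0], [0, -6.35, 6.6, 0, 0, 0], [0, -6.8, 7.4, 0, 0, 0], [0, -7.25, 8.2, 0, 0, 0], [0, -7.7, 9, 0, 0, 0], [0, -8.05, 9.9, 0, 0, 0], [0, -8.4, 10.6, 0, 0, 0], [0, -8.65, 11.3, 0, 0, 0], [0, -8.85, 12, 0, 0, 0], [0, -9, 12.5, 0, 0, 0], [0, -9, 12.5, 0, 0, 0]]]'

```text
time: 46.23
tool_pos: [0.4211, -0.1344, 0.0602]
tcp_rot: [2.299, 2.135, 0.008]
wrist_force: [14.8, 3.6, -7.2]
width: 0.113
```

Run:
```python
from h import *
r,th=theta(); print(r,th)
rows([(kw(-.133,0,.043),85.8)])
s=cam("scene");save(cv2.resize(s["color"][120:300,100:330],None,fx=3,fy=3,interpolation=cv2.INTER_CUBIC),"o2.png")
```

```text
0.23173910560798472 0.07570511008546446
t 46.23 tcp [ 0.4211 -0.1344  0.0602] psi 85.75 tilt 0.39 F [14.8  3.6 -7.2] w 0.113
[0.01, -0.37, 1.71] [0.4, -0.1, -0.0]
```

View pics/o2.png

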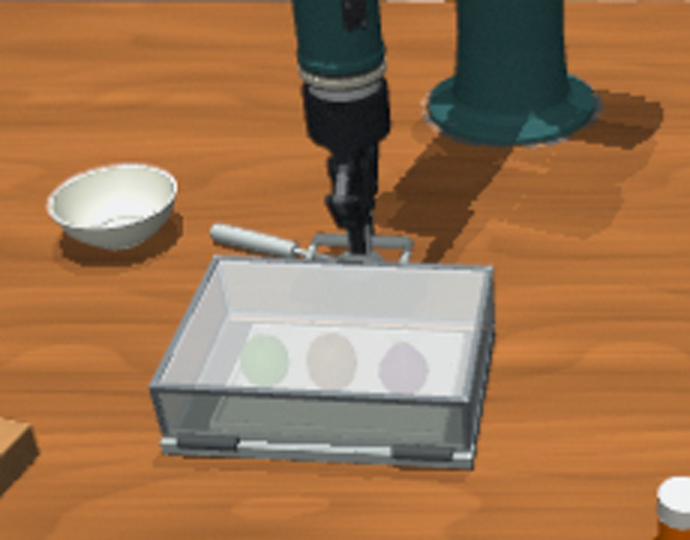

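Emit:
servo_tool --plan '[[[0, 0, 0.3, 0, 0, 0], [0, 0, 0.6, 0, 0, 0], [0, -0.05, 0.9, 0, 0, 0], [0, -0.1, 1.1, 0, 0, 0], [0, -0.1, 1.3, 0, 0, 0], [0, -0.1, 1.45, 0, 0, 0], [0, -0.1, 1.6, 0, 0, 0], [0, -0.1, 1.7, 0, 0, 0], [0, -0.1, 1.7, 0, 0, 0]]]'

```text
time: 47.03
tool_pos: [0.4193, -0.1343, 0.0499]
tcp_rot: [-2.301, -2.138, -0.003]
wrist_force: [-24.1, 10.4, 67.7]
width: 0.111
```

Run:
```python
from h import *
r,th=theta(); print(r,th)
rows([(kw(-.133,0,.043),85.8)])
```

```text
0.23083626032525983 0.030653668401739054
t 47.03 tcp [ 0.4193 -0.1343  0.0499] psi 85.77 tilt 0.13 F [-24.1  10.4  67.7] w 0.111
[0.02, -0.18, 0.69] [0.1, -0.1, -0.0]
```

Vertical force has jumped to 68 N, which is contact. I'll ease off at once and look.

Emit:
servo_tool --plan '[[[0, 0, 0, 0, 0, 0], [0, 0, 0, 0, 0, 0]]]'

```text
time: 47.2
tool_pos: [0.4191, -0.1342, 0.051]
tcp_rot: [-2.302, -2.137, -0.004]
wrist_force: [0.2, 2.7, 1.4]
width: 0.111
```

Run:
```python
from h import *
print(theta());rows([(kw(-.133,0,.043),85.8)])
s=cam("scene");save(cv2.resize(s["color"][180:300,130:290],None,fx=5,fy=5,interpolation=cv2.INTER_CUBIC),"o3.png")
t=cam("top");save(cv2.resize(t["color"][130:260,260:420],None,fx=4,fy=4,interpolation=cv2.INTER_CUBIC),"o3t.png")
```

```text
(np.float64(0.2312711531363506), np.float64(0.03507336058906704))
t 47.2 tcp [ 0.4191 -0.1342  0.051 ] psi 85.75 tilt 0.15 F [0.2 2.7 1.4] w 0.111
[0.01, -0.16, 0.79] [0.1, -0.1, -0.0]
```

View pics/o3.png

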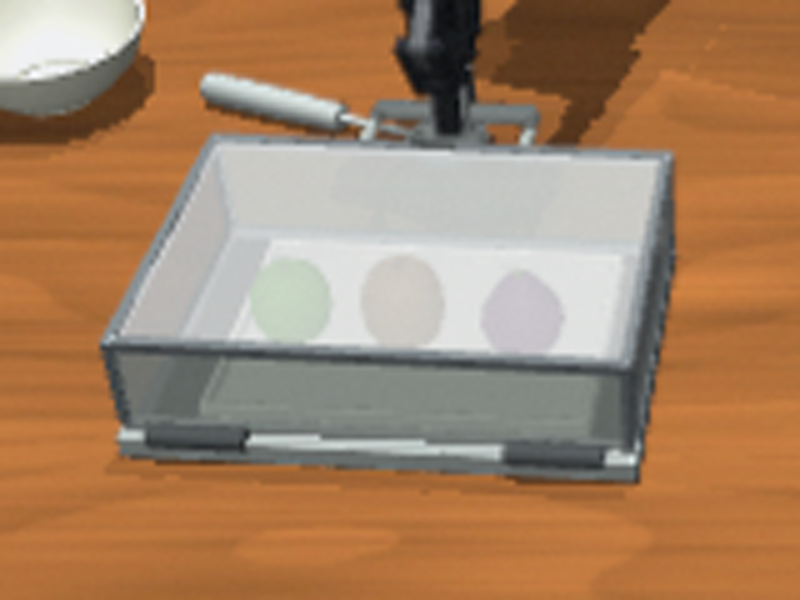

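View pics/o3t.png

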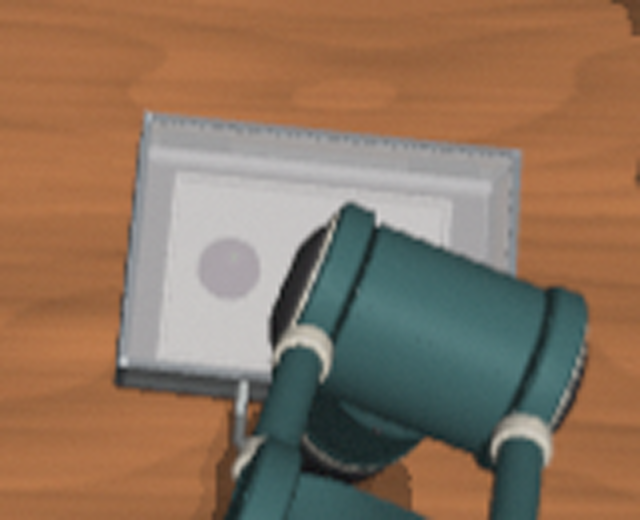

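The cover corners at (173.0,207.4) and (264.4,210.8) match the initial closed picture (172.8,207.2) and (264,210.3), so that contact was the stop. I'll release, rise and verify.

Emit:
servo_tool --plan '[[[0, 0, 0, 0, 0, 0], [0, 0, 0, 0, 0, 0], [0, 0, 0, 0, 0, 0], [0, 0, 0, 0, 0, 0], [0, 0, 0, 0, 0, 0], [0, 0, -1, 0, 0, 0], [0, 0, -3, 0, 0, 0], [0, 0, -6, 0, 0, 0], [0, 0, -9, 0, 0, 0], [0, 0, -12, 0, 0, 0], [3, 0, -13, 0, 0, 0], [6, 0, -13, 0, 0, 0], [9, 2, -13, 0, 0, 0], [13, 4, -13, 0, 0, 0], [17, 4, -13, 0, 0, 0], [21, 4, -13, 0, 0, 0], [25, 4, -13, 0, 0, 0], [29, 4, -13, 0, 0, 0], [33, 4, -13, 0, 0, 0], [33, 4, -13, 0, 0, 0]]]' --claw 4.0

```text
time: 48.97
tool_pos: [0.4836, 0.1979, 0.1823]
tcp_rot: [-2.295, -2.142, -0.009]
wrist_force: [0.3, 0.5, -0.8]
width: 0.469
```

Run:
```python
from h import *
s=cam("scene");t=cam("top")
save(s["color"],"q_s.png");save(t["color"],"q_t.png")
s0=cv2.imread("pics/scene0.png")[:,:,::-1]; t0=cv2.imread("pics/top0.png")[:,:,::-1]
A=np.vstack([cv2.resize(x[190:285,140:290],None,fx=4,fy=3.1,interpolation=cv2.INTER_CUBIC) for x in (s0,s["color"])])
save(A,"cmp_s.png")
B=np.hstack([cv2.resize(x[145:260,280:400],None,fx=3.2,fy=3.2,interpolation=cv2.INTER_CUBIC) for x in (t0,t["color"])])
save(B,"cmp_t.png")
# subpixel shift of the bar and cover front edge between the initial and the present picture
g=lambda x:cv2.cvtColor(np.ascontiguousarray(x),cv2.COLOR_RGB2GRAY).astype(np.float32)
for nm,(a,b,x0,x1) in dict(bar=(196,206,200,242),nearrim=(203,214,170,268)).items():
    w=cv2.createHanningWindow((x1-x0,b-a),cv2.CV_32F)
    print(nm,cv2.phaseCorrelate(g(s0[a:b,x0:x1]),g(s["color"][a:b,x0:x1]),w))
```

```text
bar ((0.8494101435669208, 0.7129851704077037), 0.9872626198662652)
nearrim ((0.43349314665995564, 0.6194498782114479), 0.9204115883509318)
```

View pics/cmp_s.png

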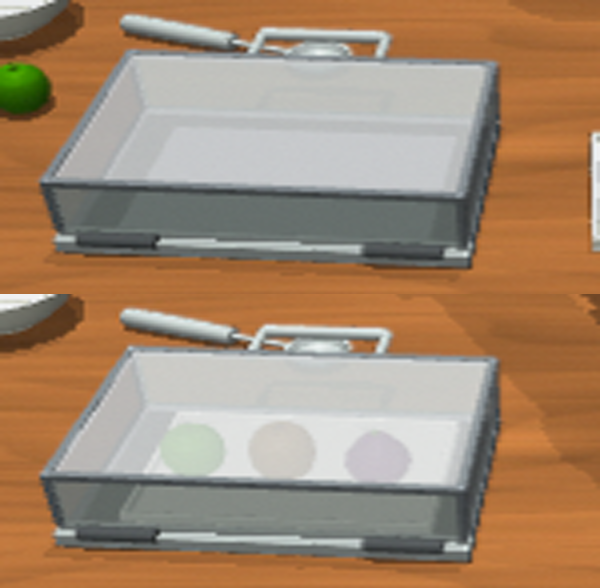

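View pics/cmp_t.png

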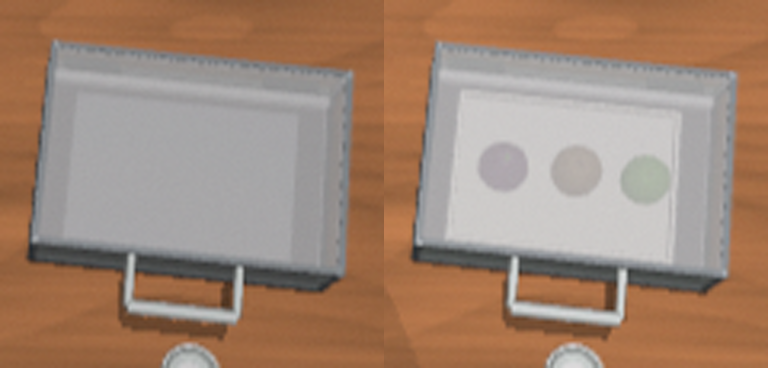

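View pics/q_s.png

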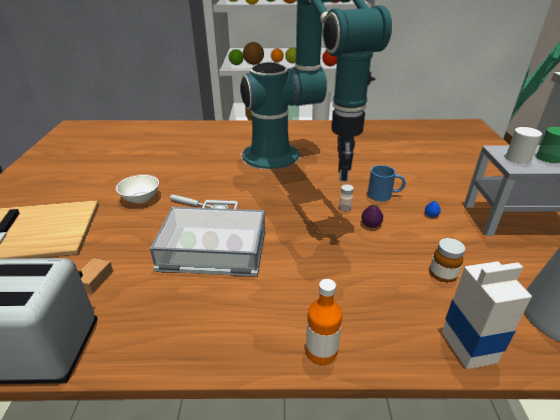

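The rim matches its starting look. As a control on the sub-pixel shift, I'll run the same measure on a static region.

Run:
```python
from h import *
s0=cv2.imread("pics/scene0.png"); s1=cv2.imread("pics/q_s.png");t0=cv2.imread("pics/top0.png"); t1=cv2.imread("pics/q_t.png")
f=lambda x:cv2.cvtColor(x,cv2.COLOR_BGR2GRAY).astype(np.float32)
def ph(A,B,a,b,x0,x1):
    w=cv2.createHanningWindow((x1-x0,b-a),cv2.CV_32F); return np.round(cv2.phaseCorrelate(f(A[a:b,x0:x1]),f(B[a:b,x0:x1]),w)[0],2)
for nm,r in dict(spoon=(193,208,168,200),toaster=(262,300,20,96),hingebar=(262,276,152,268),bar=(196,206,200,242),nearrim=(203,214,170,268),barsame=(196,206,200,242)).items():
    print(nm,ph(s0,s1,*r),"self",ph(s0,s0,*r))
for nm,r in dict(spoon=(252,300,326,404),bar=(232,252,312,362),nearrim=(215,240,286,320)).items():
    print("top",nm,ph(t0,t1,*r),"self",ph(t0,t0,*r))
# profile of the bar row
for c in (212,228): print(c,f(s0)[196:208,c].astype(int),f(s1)[196:208,c].astype(int))
for c in (200,250): print(c,f(s0)[203:215,c].astype(int),f(s1)[203:215,c].astype(int))
```

```text
spoon [-0.04  0.53] self [-0.   0.5]
toaster [0.02 0.04] self [0. 0.]
hingebar [-0.02  0.56] self [0.  0.5]
bar [0.85 0.71] self [0.5 0. ]
nearrim [0.43 0.62] self [0. 0.]
barsame [0.85 0.71] self [0.5 0. ]
top spoon [ 0.01 -0.02] self [-0.  0.]
top bar [-0.18  0.61] self [0. 0.]
top nearrim [-0.88  0.66] self [0.  0.5]
212 [125 122 135 195 214 167 104  97 124 165 207 150] [130 128 130 146 205 223 171 108 106 173 217 172]
228 [122 127 130 143 221 195 143  97 118 118 131 137] [129 132 137 132 136 227 203 148 103 123 137 138]
200 [195 143  96  83 131 144 199 194 193 192 191 193] [204 149 100  80 120 143 154 206 203 203 202 203]
250 [119 120 119 119 118 119 135 145 200 194 192 193] [123 124 124 125 124 122 128 146 163 208 203 202]
```

The bar sits about 0.7 px lower than at the start, and the control regions show no shift. So the cover is at least as far down as it began, and it is on its stop. The robot is clear, so I'm handing in.

Run:
```python
from workcell import finish_job
print(finish_job())
```

```text
the job is handed in; nothing more can be done
None
```

The job is handed in at about 49 s: the small purple fig, the kiwi and the lime stand in the tray on the keeper's mat, and the cover is down and released. I raised the cover to its upper stop first (theta 1.552, with 19 N of resistance). Then I slid the tray onto the mat, placed the fruit, and pushed the tray from the front to centre it. No mandarin or plum was on the counter. The big purple fig and the blue one were left alone.

**Checks that agreed**
- With the cover still up, the tray was within about 3 mm of the mat's centre and about 0.1° off square.
- In the last pictures, all three fruit are upright under the cover, and the robot is clear.
- In the last pictures, the mug, salt, spoon, jam, bowl and butter appear where they began.

**Checks that were off**
- **Force at the stop:** at the very end of lowering, the wrist force briefly read 68 N because I drove a few millimetres past the stop. I eased off at once, but that last bit was less gentle than intended.
- **Cover height:** the bar reads about 0.7 px lower in the picture than at the start, so the cover sits slightly further down than it began. The position worked out from the tool was about 0.03 rad open. I put that down to the bar sitting a few millimetres off in the grip, and took the pictures and the firm contact as proof that it is fully down.

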